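# Hang the needle-nose pliers back in the gap on the plier rack

### The arm

A 7-joint arm with a two-finger parallel gripper is mounted at the origin on a cart in front of the work surface, level with it; the furniture and walls round the work are solid. World frame = base frame: x ahead of the robot, y to its left, z up, the work surface at z = 0. Lengths are in m, angles in rad, forces in N, time in s.
With the tool pointing down it reaches from about 0.4 to 0.85 m from the base axis. Payload 10.4 kg.
Tool frame: the origin (TCP) lies midway between the tips of the shut fingers; the grasp point (between the pads) lies 19 mm behind it; y points along the fingers, x is the direction in which the jaws open and shut, and the axes are right-handed (so a half turn about y gives the same grasp; the last joint's range is limited). The gripper opens to 85 mm and grips with 20 to 120 N. Pads are 22 mm wide; open, the fingers measure 114 mm over their backs; the gripper's body (76 mm by 85 mm) begins 54 mm behind the grasp point. The pads swing forward as they close: fully open they stand 13 mm farther back than shut.
Start: joints at [1.299, 0.332, -0.065, 1.46, 0.022, 1.35, -0.088], TCP at [0.154, -0.606, 0.231] pointing down, gripper open.
Joint ranges: [-2.6, 2.6], [-0.5, 2.12], [-1.47, 1.34], [0.16, 2.42], [-1.27, 4.41], [0.06, 2.06], [-2.6, 2.6]. Speed limits (rad/s): [2.22, 2.22, 2.79, 2.79, 3.14, 3.14, 3.14].

### API

Orientations are given as a rotation vector (axis times angle).
In Python, from cell import env gives the robot as it stands. The module is installed in compiled form; this text tells all that it offers.
- The arm moves only by the tool jog_arm, never from a script. Its argument "series" is one flat list of numbers, 5 for each row, row after row: the closure, from -1 (fully open) to 1 (shut), then the shift along the tool's x, y, z in cm, then the turn about the tool's y in rad. A call has 1 to 8 rows; each row is the pose to reach, as a shift and turn from the pose commanded when the call began, along the tool's axes at that moment; what a row does not reach only later rows make up. A row lasts 1/12 s, in which the tool goes at most 41.7 mm and 7.16 degrees, less where a joint would pass 70% of its speed; a pose out of reach is approached as far as the arm can. A call with a gripper value outside its range is refused whole. The fingers move at their own pace and stop on an object; "newtons" is the grip in N (left out, the last holds). Time passes only in rows, so rows that repeat a pose let the fingers close. It gives the time, the measured TCP pose, the force and the opening at its end, in the units of the state.
- env.read_state(): the state, without advancing time (a new reading comes with each control period).
- env.snapshot(name): name is "scene" or "side" or "wrist"; returns a dict with "frame" (480x640x3 uint8, red, green, blue), "fx", "fy", "cx", "cy" (pixels), "dist" ([k1, k2, p1, p2, k3] as OpenCV has them; the pictures are not rectified), "R" (3x3) and "t" (3): a world point X has camera coordinates R X + t; the wrist camera has in their place "hand_eye" (4x4, takes a point from camera to tool coordinates, whose origin is the TCP and whose axes are the tool frame's). Camera axes: x right, y down, z forward; pixel columns grow to the right and rows downward; lengths in m; the calibration is good to about 2 mm. A picture is of the moment at which its call begins: read the wrist's pose just before it. There is no depth.
- env.job_done(): hands the job in, once; it reports no verdict.
Trained networks look in the newest picture that a camera, given by its name, has taken for a name from the list of things; names that differ only in an ending like _2 or _b are one class to them, and where a whole thing is asked for, a point or a joint stands for the part that bears it (a point fixed in the world has none). Each returns a list of dicts, best first, with "score" (0 to 1); they miss things now and then, are a little off and sometimes report something else, mostly with a low value. They report only what shows in the picture. A call takes as long as a camera call. They do not tell look-alikes from the thing itself.
- env.spot_in(camera, query): "bbox" ([left, top, right, bottom] in pixels, round what is visible of it).
- env.pinpoint(camera, query): "centre" ([column, row] in pixels: a listed point, or the origin of a listed thing).
The state is a dict: "t": time; "joints": joint angles; "qvel": joint speeds; "tau": joint torques, N m; "tcp_pos": TCP position; "ee_rot": TCP orientation; "wrist_force": force on the tool from outside, world axes, zero at the start; "ft_torque": the same for the moment, N m; "width": finger opening in m.
Only numpy, scipy, OpenCV 4.12 (cv2) and the standard library are available. Lean on these libraries where they do the work, as an engineer would, in place of code of your own. Each camera call takes 0.05 s, during which the arm holds its last target.

### The job

Put the needle-nose pliers that lie flat on the mat in front of the plier rack (not the two pairs beyond the trays) back on the rack. Lay them in the slanted cradle first, handle ends down against its lip, and let go, so that you can take them again by the head; then hang them astride the rack's bar, jaws up, in the gap between the two middle cutters and clear of both. Do not knock or shift the pliers that hang there, nor the arch model and the aligner on the bench.

Things in the scene. Friction and masses are not known exactly. Their poses are not given: they have to be found in the camera images.
- pliers: Needle-nose pliers in front of the rack: 199 mm long, 54 wide, 12 thick, 0.15 kg, blue handles. Origin: mid length, under face. y to the handle ends (y=+99.5), jaw tips at y=-99.5, x across, z through the thickness. Widest over both handles at y=+30 (near the balance point). Head 22 wide, flat-sided, y=-62 to -38; jaws taper beyond. Gap between handles 15 at their round ends.
- pliers_crotch (a point): The crotch of those pliers, the end of the return spring between the handles, which comes to rest on the bar's top: body frame x=0, y=-4, z=6 mm (mid thickness); axes as the pliers'. The gap between the handles is 15 mm at their ends and widens to 23 mm here.
- rack: Plier rack, fixed: grey base 125 x 300 mm, 9 high, two steel rod end frames, and a flat steel bar along its y, 10 wide in x, 18 high, top face 135 mm above the origin. Origin: centre of the underside. z up, x points away from the robot, y along the bar; clear bar 254 mm long between the end frames (145 high). Tools hang astride it, jaws up, flat sides facing along the bar.
- rack_bar (a point): Middle of the bar's top face, 135 mm above the rack's origin; axes as the rack's.
- cradle: Slanted cradle, fixed, bent sheet with a black rubber lining: base 84 x 130 mm. z up; the slope is 69 wide and 110 long and rises at 40 degrees towards its +y. At its low end a lip across and two side cheeks, 63 apart inside, 16 high, along the lowest 44 mm of the slope; above that the sides are open. Pliers laid there slide down to the lip when let go; their head then stands free past the top.
- cradle_seat (a point): Point on the slope's surface, in its middle, 100 mm up the slope from the lip: where the pliers' origin lies when they rest in the cradle (handle ends on the lip, jaws up-slope). Axes as the cradle's (not tilted).
- hung_left_crotch (a point): Crotch point of a side cutter that hangs astride the bar, on the +y side of the gap. Short blunt jaws (tips 82 mm above this point), otherwise like the needle-nose pliers. Axes as the pliers': y down, z along the bar. The tool is 54 wide, 12 thick along the bar, this point at mid thickness.
- hung_right_crotch (a point): Crotch point of a side cutter that hangs astride the bar, on the -y side of the gap. Short blunt jaws (tips 82 mm above this point), otherwise like the needle-nose pliers. 77 to 84 mm from the other crotch; the free place is midway. All hang loose and slide or tip if pushed.
- hung_end_1_crotch (a point): Crotch point of the outer hanging tool at one end of the row (needle-nose pliers); which end it has changes. About 40 mm from the next one. Its jaw tips stand 96 mm above this point.
- hung_end_2_crotch (a point): Crotch point of the outer hanging tool at one end of the row (side cutters); which end it has changes. About 40 mm from the next one. Its jaw tips stand 82 mm above this point.
- arch_model: Loose tan printed dental arch, 57 x 66 x 21 mm, on the bench in front of the rack. Origin: centre of its underside. To be left alone.
- aligner: Loose thin clear moulded arch, 57 x 65 x 10 mm, on the mat. Origin: centre of its underside. To be left alone.
Not all that is in view belongs to the job. What is shaped like the part that bears hung_left_crotch but orange is not meant.

How it is judged:
On the way:
1. the pliers lie in the cradle, handle ends down, let go (distance between pliers and cradle_seat below 0.02 m and angle between pliers's own y axis and vertical between 2.1 and 2.44 rad and contact force between the fingers and pliers below 0.1 N and linear speed of pliers below 0.03 m/s), for 0.2 s.
At the end, for the whole second after the job is handed in: The pliers hang at rest astride the rack's bar, jaws up within 0.2 rad, crotch on the bar's top (between 4 mm below and 5 mm above it, within 7 mm of its middle line), between the two middle cutters (under 55 mm from each) and touching neither (x of pliers_crotch in the frame of rack between -0.007 and 0.007 m and z of pliers_crotch in the frame of rack between 0.131 and 0.14 m and angle between pliers's own y axis and vertical above 2.94 rad and horizontal distance between pliers_crotch and hung_left_crotch below 0.055 m and horizontal distance between pliers_crotch and hung_right_crotch below 0.055 m and contact force between pliers and hung_left below 0.05 N and contact force between pliers and hung_right below 0.05 N and linear speed of pliers below 0.03 m/s).
It fails at once if a hanging tool was knocked (crotch shifted over 10 mm or tipped over 0.27 rad) (distance of any of hung_left_crotch, hung_right_crotch, hung_end_1_crotch, hung_end_2_crotch from where it was at the start of the episode above 0.01 m or angle between any of hung_left_crotch, hung_right_crotch, hung_end_1_crotch, hung_end_2_crotch's own y axis and vertical below 2.87 rad).
It fails at once if the arch model or the aligner was moved over 15 mm (distance of any of arch_model, aligner from where it was at the start of the episode above 0.015 m).
It also fails if it takes over 64 s, if anything falls off the work surface, if the arm or the gripper's body presses on something with over 40 N, if the wrist force passes 120 N, or if a joint passes its speed limit or range.

## Working session

There is one attempt and no reset: what is moved stays moved. The work goes in short steps, Python scripts to look and compute and a tool call to move; the robot and the scene stay as the last step left them, time stands still between calls to the robot, and variables do not carry over. Pictures are saved under pics/ and viewed, and the job is handed in when it is done.

Besides the shell and the picture viewer there is one more tool, called after "Call:" in YAML: its name, and indented under it one key for each argument. jog_arm: Moves the arm, as the interface text tells. Its arguments: {"type":"object","properties":{"series":{"type":"array","items":{"type":"number"}},"newtons":{"type":"number"}},"required":["series"]}

```bash
mkdir -p pics; ls
python3 - <<'E'
from cell import env
import cv2
print(env.read_state())
for n in ["scene","side","wrist"]:
    s=env.snapshot(n)
    cv2.imwrite(f"pics/a_{n}.png",s["frame"][:,:,::-1])
    print(n,{k:v for k,v in s.items() if k!="frame"})
E
```

```text
pics
{'t': 0.0, 'joints': array([ 1.29936713,  0.33283467, -0.06470401,  1.46095678,  0.02159759,
        1.34989321, -0.08847599]), 'qvel': array([ 4.53785582e-05, -7.05697287e-05, -3.24375042e-04, -1.49548754e-05,
       -7.87652621e-04,  4.69999064e-04, -2.36607932e-03]), 'tau': array([-3.32939371e-04, -6.25440073e+01,  4.89558047e-02, -3.91608775e+01,
        1.62222428e-02,  9.78726195e-03, -3.86242573e-05]), 'tcp_pos': array([ 0.15382243, -0.60538344,  0.23053179]), 'ee_rot': array([-1.31587232,  1.02475287, -1.02285212]), 'wrist_force': array([ 1.17362177,  0.41379944, -0.48849054]), 'ft_torque': array([0.0099675 , 0.00919265, 0.01966903]), 'width': 0.08491530523655458}
scene {'fx': 460.7148411254039, 'fy': 460.7148411254039, 'cx': 317.8486178975459, 'cy': 238.70036595132984, 'dist': array([-0.10661506,  0.        ,  0.        ,  0.        ,  0.        ]), 'R': array([[-0.6241145 , -0.78124603, -0.01165058],
       [-0.50492923,  0.41466264, -0.75703459],
       [ 0.59626133, -0.46659355, -0.65327092]]), 't': array([0.46542646, 0.31926687, 0.82246734])}
side {'fx': 442.8874514
[... 207 characters left out ...]
52721],
       [-0.20426561,  0.51864955, -0.8302278 ],
       [ 0.27988144, -0.78176443, -0.55723492]]), 't': array([0.58399085, 0.15654944, 0.85895459])}
wrist {'fx': 343.7246275133204, 'fy': 343.7246275133204, 'cx': 320.55646739483603, 'cy': 232.07874905501612, 'dist': array([-0.02330993,  0.        ,  0.        ,  0.        ,  0.        ]), 'hand_eye': array([[ 9.99999715e-01, -7.51273614e-04, -8.07729722e-05,
        -5.49480117e-04],
       [-1.32584684e-04, -2.79703268e-01,  9.60086488e-01,
        -1.42183894e-01],
       [-7.43880109e-04, -9.60086203e-01, -2.79703288e-01,
         7.13115202e-02],
       [ 0.00000000e+00,  0.00000000e+00,  0.00000000e+00,
         1.00000000e+00]])}
```

View pics/a_scene.png

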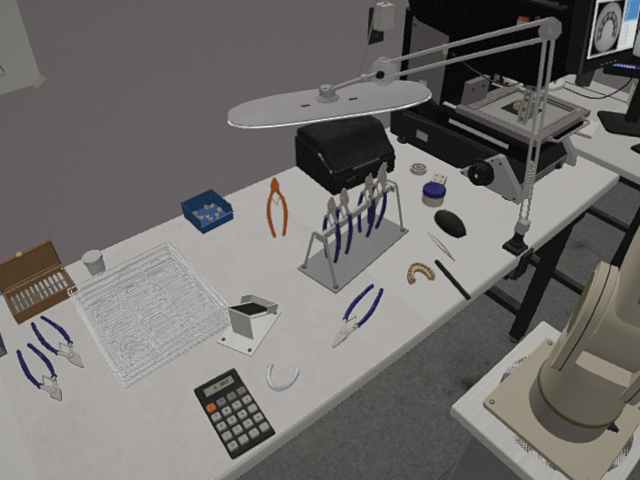

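View pics/a_side.png

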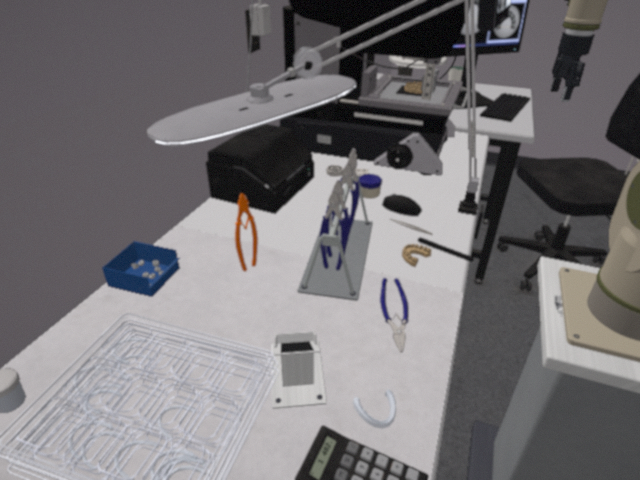

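View pics/a_wrist.png

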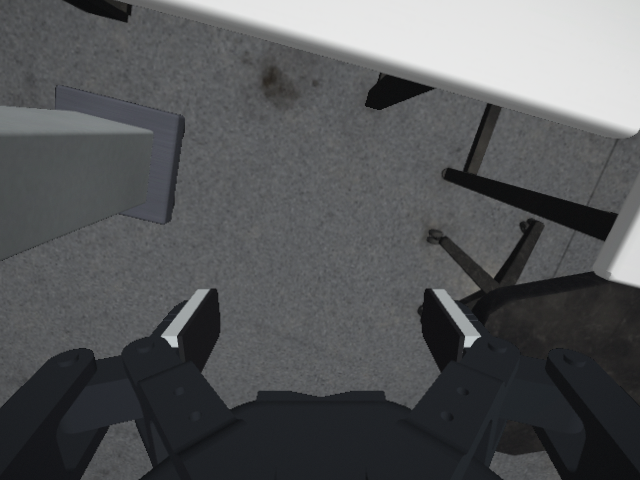

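Run:
```python
from cell import env
for c in ["scene","side"]:
    for q in ["pliers","pliers_crotch","rack","rack_bar","cradle","cradle_seat","hung_left_crotch","hung_right_crotch","hung_end_1_crotch","hung_end_2_crotch","arch_model","aligner"]:
        r=env.pinpoint(c,q)
        print(c,q,[(x["centre"][0].round(1) if hasattr(x["centre"][0],'round') else x["centre"][0],round(float(x["centre"][1]),1),round(x["score"],2)) for x in r][:5])
    for q in ["pliers","cradle","rack"]:
        print(c,q,[(x["bbox"],round(x["score"],2)) for x in env.spot_in(c,q)][:4])
```

```text
scene pliers [(352.5, 320.3, 0.59), (366.1, 201.1, 0.25)]
scene pliers_crotch [(353.0, 313.9, 0.6)]
scene rack [(354.8, 248.8, 0.96), (355.7, 207.4, 0.56)]
scene rack_bar [(356.8, 206.1, 0.75)]
scene cradle [(251.4, 325.0, 0.91)]
scene cradle_seat [(244.7, 311.1, 0.86)]
scene hung_left_crotch [(278.1, 202.7, 0.92), (342.6, 217.1, 0.6)]
scene hung_right_crotch [(366.0, 200.7, 0.95)]
scene hung_end_1_crotch [(378.1, 194.6, 0.85), (415.0, 277.5, 0.68)]
scene hung_end_2_crotch [(329.3, 223.6, 0.9)]
scene arch_model [(416.0, 278.0, 0.64)]
scene aligner [(279.8, 376.6, 0.88), (354.5, 315.4, 0.33), (250.7, 323.3, 0.33)]
scene pliers [([331.3, 284.0, 383.1, 351.2], 0.61)]
scene cradle [([215.8, 290.7, 281.3, 359.4], 0.91), ([298.8, 178.9, 407.4, 295.3], 0.74)]
scene rack [([300.6, 177.1, 407.1, 293.8], 0.72), ([331.4, 286.0, 380.3, 349.6], 0.66)]
side pliers [(375.5, 412.3, 0.39)]
side pliers_crotch [(392.4, 312.3, 0.55)]
side rack [(337.4, 252.2, 0.85)]
side rack_bar [(339.8, 205.1, 0.79)]
side cradle [(297.7, 369.2, 0.9)]
side cradle_seat [(298.8, 349.5, 0.59)]
side hung_left_crotch [(338.9, 216.7, 0.66), (245.8, 227.3, 0.64), (413.3, 257.2, 0.39)]
side hung_right_crotch [(345.2, 196.4, 0.66)]
side hung_end_1_crotch [(345.7, 188.0, 0.64)]
side hung_end_2_crotch [(330.2, 226.9, 0.63)]
side arch_model [(340.0, 216.8, 0.63), (412.6, 257.7, 0.57)]
side aligner [(378.5, 411.8, 0.96)]
side pliers [([380.5, 278.3, 410.0, 352.5], 0.56)]
side cradle [([271.3, 329.9, 325.2, 406.9], 0.73), ([347.8, 153.9, 360.7, 202.7], 0.25)]
side rack [([297.0, 187.2, 373.7, 299.5], 0.65)]
```

```bash
cat > h.py <<'E'
from cell import env
import numpy as np, cv2
from scipy.spatial.transform import Rotation as Ro
np.set_printoptions(precision=4,suppress=True)
CAL={}
def cam(n):
    if n in CAL: return CAL[n]
    st=env.read_state()
    s=env.snapshot(n)
    K=np.array([[s["fx"],0,s["cx"]],[0,s["fy"],s["cy"]],[0,0,1]])
    if n=="wrist":
        T=np.eye(4);T[:3,:3]=Ro.from_rotvec(st["ee_rot"]).as_matrix();T[:3,3]=st["tcp_pos"]
        Tc=T@np.array(s["hand_eye"]); R=Tc[:3,:3].T; t=-R@Tc[:3,3]
    else: R,t=np.array(s["R"]),np.array(s["t"])
    CAL[n]=dict(K=K,d=np.array(s["dist"]),R=R,t=t,f=s["frame"],n=n)
    return CAL[n]
def ray(c,p):
    u=cv2.undistortPoints(np.array([[p]],float),c["K"],c["d"])[0,0]
    d=c["R"].T@np.array([u[0],u[1],1]); return -c["R"].T@c["t"], d/np.linalg.norm(d)
def atz(c,p,z):
    o,d=ray(c,p); return o+d*(z-o[2])/d[2]
def tri(obs):
    A=np.zeros((3,3));b=np.zeros(3);rs=[ray(c,p) for c,p in obs]
    for o,d in rs:
        P=np.eye(3)-np.outer(d,d);A+=P;b+=P@o
    x=np.linalg.solve(A,b)
    return x,[round(1000*np.linalg.norm((np.eye(3)-np.outer(d,d))@(x-o)),1) for o,d in rs]
def proj(c,X):
    r,_=cv2.Rodrigues(c["R"]); p,_=cv2.projectPoints(np.array(X,float).reshape(-1,1,3),r,c["t"],c["K"],c["d"]); return p[:,0]
def tcp():
    st=env.read_state(); return st, Ro.from_rotvec(st["ee_rot"]).as_matrix(), st["tcp_pos"]
E
python3 - <<'E'
from h import *
a,b=cam("scene"),cam("side")
P={"rack_bar":((356.8,206.1),(339.8,205.1)),"rack":((354.8,248.8),(337.4,252.2)),"cradle":((251.4,325),(297.7,369.2)),"seat":((244.7,311.1),(298.8,349.5)),
"left":((342.6,217.1),(338.9,216.7)),"right":((366,200.7),(345.2,196.4)),"end1":((378.1,194.6),(345.7,188)),"end2":((329.3,223.6),(330.2,226.9)),"crotch":((353,313.9),(392.4,312.3)),"arch":((416,278),(412.6,257.7)),"align":((279.8,376.6),(378.5,411.8))}
for k,(p,q) in P.items(): print(k,*tri([(a,p),(b,q)]))
print("pliers o", atz(a,(352.5,320.3),0))
st,R,t=tcp(); print(R)
E
```

```text
rack_bar [0.5875 0.0067 0.1313] [np.float64(2.8), np.float64(2.8)]
rack [0.5868 0.0072 0.0026] [np.float64(1.6), np.float64(1.6)]
cradle [0.5423 0.3449 0.0041] [np.float64(0.3), np.float64(0.3)]
seat [0.5333 0.3584 0.0688] [np.float64(0.1), np.float64(0.1)]
left [0.5692 0.0673 0.1402] [np.float64(2.3), np.float64(2.3)]
right [ 0.5834 -0.0184  0.1391] [np.float64(1.6), np.float64(1.6)]
end1 [ 0.5987 -0.0742  0.1266] [np.float64(1.1), np.float64(1.1)]
end2 [0.5756 0.1009 0.1346] [np.float64(2.4), np.float64(2.4)]
crotch [0.425  0.1585 0.0084] [np.float64(0.9), np.float64(0.9)]
arch [ 0.4215 -0.041  -0.0026] [np.float64(2.5), np.float64(2.5)]
align [0.3975 0.373  0.0049] [np.float64(2.6), np.float64(2.6)]
pliers o [0.4181 0.1656 0.    ]
[[ 0.2463  0.0001  0.9692]
 [-0.9692 -0.0001  0.2463]
 [ 0.0001 -1.      0.    ]]
```

Run:
```python
import cv2
for n,(x0,y0,x1,y1) in {"scene":(190,160,440,400),"side":(240,140,440,440)}.items():
    im=cv2.imread(f"pics/a_{n}.png")[y0:y1,x0:x1]
    f=min(800/(x1-x0),600/(y1-y0))
    cv2.imwrite(f"pics/b_{n}.png",cv2.resize(im,None,fx=f,fy=f,interpolation=cv2.INTER_CUBIC)); print(n,f)
```

```text
scene 2.5
side 2.0
```

View pics/b_scene.png

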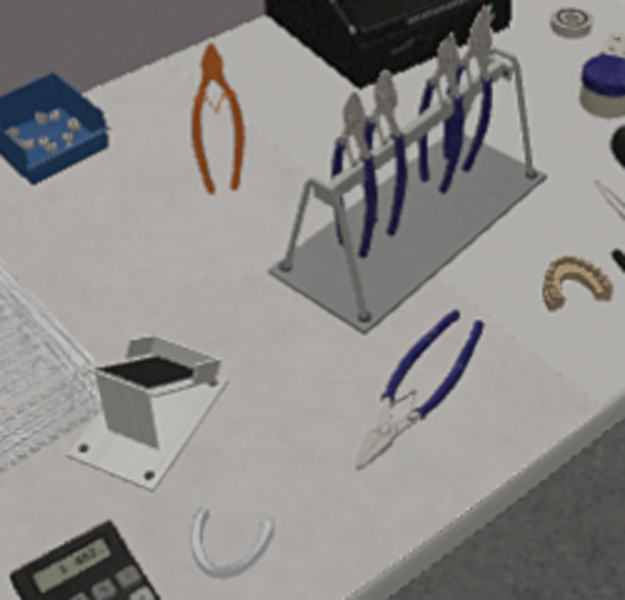

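View pics/b_side.png

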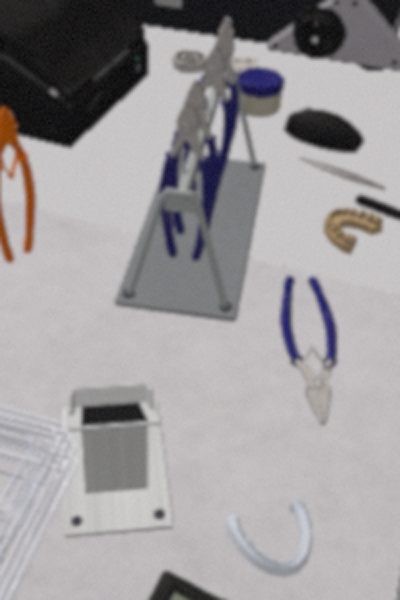

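Run:
```python
from h import *
a,b=cam("scene"),cam("side")
P={"lampC":((330,100),(255,105)),"lampL":((229,122),(150,135)),"lampR":((430,95),(355,85)),"hub":((326,92),(261,90)),"elbow":((381,70),(308,62)),"post top":((549,28),(468,0)),"postbase":((516,245),(468,200))}
for k,(p,q) in P.items(): print(k,*tri([(a,p),(b,q)]))
print("tip",atz(a,(334,346),.006),atz(b,(401,351),.006))
print("e1",atz(a,(372,285),.006),atz(b,(385,280),.006));print("e2",atz(a,(381,290),.006),atz(b,(397,279),.006))
print("postbase",atz(a,(516,248),0),"pen",atz(a,(436,262),0),atz(a,(468,297),0))
for n,c in (("a",a),("b",b)): print(-c["R"].T@c["t"])
# rack corners
for p in [(300,267),(336,291),(408,231)]: print("rackc",atz(a,p,.009))
for p in [(218,342),(250,354),(281,315)]: print("cradc",atz(a,p,.002))
```

```text
lampC [ 0.8461 -0.1255  0.2733] [np.float64(0.2), np.float64(0.2)]
lampL [0.9319 0.1355 0.271 ] [np.float64(8.9), np.float64(8.9)]
lampR [ 0.6577 -0.3028  0.2989] [np.float64(3.7), np.float64(3.7)]
hub [ 0.7997 -0.0734  0.3257] [np.float64(0.7), np.float64(0.7)]
elbow [ 0.7444 -0.2055  0.3637] [np.float64(1.7), np.float64(1.7)]
post top [ 0.431  -0.3937  0.4987] [np.float64(13.4), np.float64(13.4)]
postbase [ 0.3261 -0.308   0.0238] [np.float64(7.1), np.float64(7.1)]
tip [0.3883 0.2431 0.006 ] [0.389  0.2463 0.006 ]
e1 [0.4638 0.0645 0.006 ] [0.4613 0.0671 0.006 ]
e2 [0.4392 0.0595 0.006 ] [0.4384 0.0547 0.006 ]
postbase [ 0.3241 -0.3174  0.    ] pen [ 0.4233 -0.1158 -0.    ] [ 0.2996 -0.0834  0.    ]
[-0.0387  0.615   0.7844]
[0.3394 0.7925 0.6001]
rackc [0.6148 0.1595 0.009 ]
rackc [0.5003 0.143  0.009 ]
rackc [ 0.5428 -0.1414  0.009 ]
cradc [0.5498 0.4233 0.002 ]
cradc [0.4826 0.3868 0.002 ]
cradc [0.5268 0.2782 0.002 ]
```

Run:
```python
import cv2
for n,(x0,y0,x1,y1) in {"scene":(380,0,640,260),"side":(290,0,500,230)}.items():
    im=cv2.imread(f"pics/a_{n}.png")[y0:y1,x0:x1]
    f=min(800/(x1-x0),600/(y1-y0))
    cv2.imwrite(f"pics/c_{n}.png",cv2.resize(im,None,fx=f,fy=f,interpolation=cv2.INTER_CUBIC)); print(n,f)
```

```text
scene 2.3076923076923075
side 2.608695652173913
```

View pics/c_scene.png

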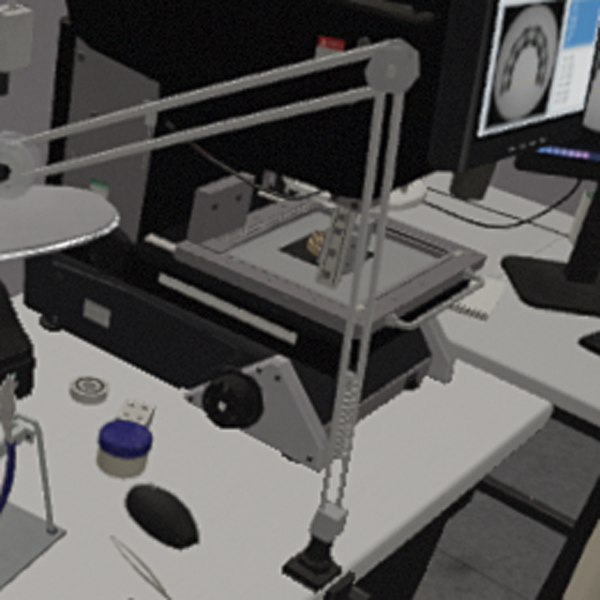

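View pics/c_side.png

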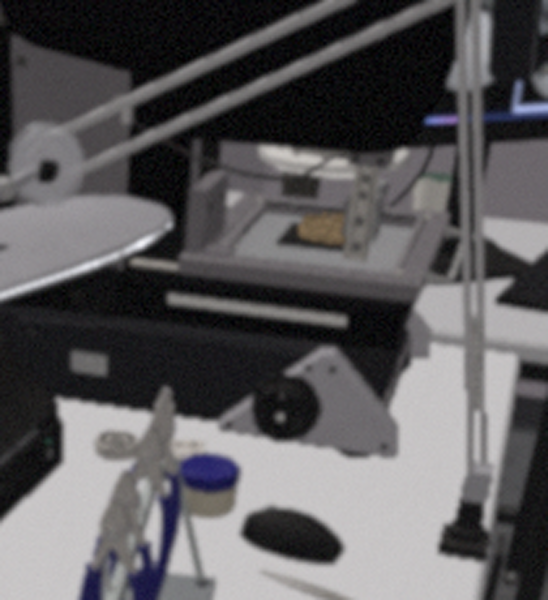

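Run:
```python
from h import *
a,b=cam("scene"),cam("side")
print(tri([(a,(522,225)),(b,(473,186))]))
print("base plate",tri([(a,(515,246)),(b,(469,207))]))
# line = plane x plane
def plane(c,p,q):
    o,d=ray(c,p);_,e=ray(c,q);n=np.cross(d,e);return o,n/np.linalg.norm(n)
o1,n1=plane(a,(522,225),(549,28)); o2,n2=plane(b,(473,186),(470,10))
d=np.cross(n1,n2);d/=np.linalg.norm(d)*np.sign(np.cross(n1,n2)[2])
print("dir",d)
# point at scene pixel top
for p in [(522,225),(532,152),(540,90),(549,28)]:
    o,r=ray(a,p); s=np.dot(n2,o2-o)/np.dot(n2,r); print(p,o+s*r)
```

```text
(array([ 0.3272, -0.3148,  0.0722]), [np.float64(2.8), np.float64(2.8)])
base plate (array([ 0.3243, -0.3076,  0.0114]), [np.float64(0.8), np.float64(0.8)])
dir [ 0.2181 -0.1344  0.9666]
(522, 225) [ 0.3271 -0.3118  0.0775]
(532, 152) [ 0.3673 -0.3303  0.2585]
(540, 90) [ 0.3977 -0.3469  0.3941]
(549, 28) [ 0.4262 -0.3729  0.5169]
```

Call:
jog_arm:
  series: [0.5,-3,-1,0,0,0.5,-6,-2,0,0,0.5,-9,-3,0,0,0.5,-12,-4,0,0,0.5,-15,-5,0,0,0.5,-18,-6,0,0,0.5,-20.5,-6,0,0,0.5,-22,-6,0,0]

```text
t: 2.62
tcp_pos: [0.0993, -0.3908, 0.2923]
ee_rot: [-1.318, 1.023, -1.026]
wrist_force: [0.0, -0.7, 0.3]
width: 0.0211
```

```bash
cat >> h.py <<'E'
def plan(wps,clo=0.5):
    """wps: list of (pos, yaw of tool x in world) ; prints rows"""
    st,R,p=tcp(); yaw0=np.arctan2(R[1,0],R[0,0])
    Rn=np.array([[np.cos(yaw0),0,-np.sin(yaw0)],[np.sin(yaw0),0,np.cos(yaw0)],[0,-1,0]])
    print("tilt err",np.abs(R-Rn).max(),"yaw0",yaw0,"p",p,"t",st["t"])
    for q,y in wps:
        d=R.T@(np.array(q)-p)*100
        print(f"{clo}, {d[0]:.2f}, {d[1]:.2f}, {d[2]:.2f}, {-((y-yaw0+np.pi)%(2*np.pi)-np.pi):.3f},")
E
python3 - <<'E'
from h import *
st,R,p=tcp();r=0.403
plan([((r*np.cos(a),r*np.sin(a),0.30),a) for a in np.radians(-75.7+5.3*np.arange(1,9))])
E
```

```text
tilt err 0.0020222825786815335 yaw0 -1.322052596303571 p [ 0.0993 -0.3908  0.2923] t 2.6167
0.5, -0.20, -0.77, 3.76, -0.093,
0.5, -0.72, -0.78, 7.45, -0.186,
0.5, -1.57, -0.78, 11.07, -0.278,
0.5, -2.76, -0.78, 14.60, -0.371,
0.5, -4.27, -0.78, 18.01, -0.463,
0.5, -6.09, -0.79, 21.26, -0.556,
0.5, -8.20, -0.79, 24.34, -0.648,
0.5, -10.59, -0.80, 27.20, -0.741,
```

Call:
jog_arm:
  series: [0.5,-0.2,-0.8,3.7,-0.09,0.5,-0.7,-0.8,7.4,-0.18,0.5,-1.6,-0.8,11,-0.28,0.5,-2.8,-0.8,14.6,-0.37,0.5,-4.3,-0.8,18,-0.46,0.5,-6.1,-0.8,21.2,-0.555,0.5,-8.2,-0.8,24.3,-0.65,0.5,-10.6,-0.8,27.2,-0.74]

```text
t: 3.28
tcp_pos: [0.3384, -0.2214, 0.2994]
ee_rot: [-1.523, 0.452, -0.453]
wrist_force: [1.0, -1.1, -0.3]
width: 0.0209
```

Run:
```python
from h import *
st,R,p=tcp();r=0.403;print(st["wrist_force"],st["joints"])
a0=np.arctan2(p[1],p[0])
plan([((r*np.cos(a),r*np.sin(a),0.30),a) for a in a0+np.radians(5.5*np.arange(1,9))])
```

```text
[ 0.9815 -1.0806 -0.3251] [ 0.9892 -0.1814 -0.4495  1.8551 -0.079   1.4501 -0.0217]
tilt err 0.0005893042601264331 yaw0 -0.5772918461986378 p [ 0.3384 -0.2214  0.2994] t 3.2833
0.5, -0.32, -0.06, 3.86, -0.094,
0.5, -0.87, -0.06, 7.69, -0.190,
0.5, -1.78, -0.06, 11.45, -0.286,
0.5, -3.05, -0.06, 15.10, -0.382,
0.5, -4.66, -0.06, 18.62, -0.478,
0.5, -6.60, -0.06, 21.96, -0.574,
0.5, -8.85, -0.06, 25.11, -0.670,
0.5, -11.40, -0.07, 28.02, -0.766,
```

Call:
jog_arm:
  series: [0.5,-0.3,0,3.8,-0.09,0.5,-0.8,0,7.6,-0.19,0.5,-1.5,0,11.4,-0.28,0.5,-2.5,0,15,-0.38,0,-3.8,0,18.6,-0.47,-0.5,-5.2,0,22,-0.56,-1,-7,0,25.2,-0.65,-1,-9,0,28.2,-0.74]

```text
t: 3.95
tcp_pos: [0.4171, 0.0642, 0.2995]
ee_rot: [-1.567, -0.128, 0.127]
wrist_force: [1.0, 0.4, -0.1]
width: 0.0687
```

Run:
```python
from h import *
c=cam("wrist"); cv2.imwrite("pics/d_wrist.png",c["f"][:,:,::-1])
st,R,p=tcp(); print(p,st["joints"],np.arctan2(R[1,0],R[0,0]))
for q in ["pliers","pliers_crotch"]:
    print(q,[(np.round(x["centre"],1),round(x["score"],2)) for x in env.pinpoint("wrist",q)][:3])
```

```text
[0.4165 0.0715 0.2999] [ 0.6634 -0.1583 -0.825   1.8042 -0.1179  1.4444  0.0369] 0.1775072559621483
pliers [(array([333.4, 122.6]), 0.92)]
pliers_crotch [(array([338.7, 114.9]), 0.83)]
```

View pics/d_wrist.png

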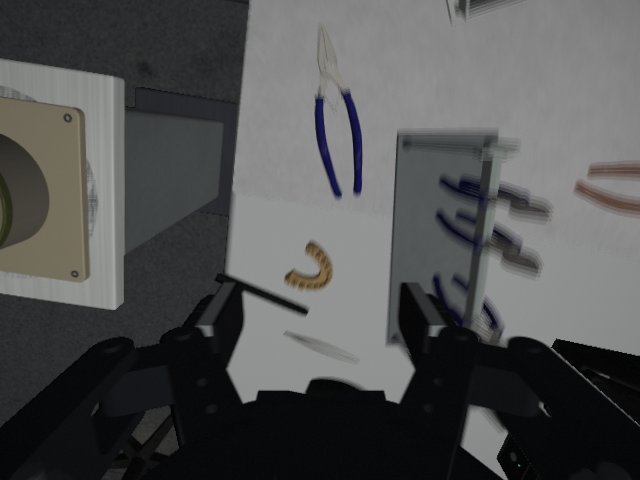

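```bash
cat > pic.py <<'E'
import sys
from h import *
c=cam(sys.argv[1]); f=c["f"][:,:,::-1]
if len(sys.argv)>3:
    x0,y0,x1,y1=map(int,sys.argv[3].split(",")); f=f[y0:y1,x0:x1]; k=min(800/(x1-x0),600/(y1-y0)); f=cv2.resize(f,None,fx=k,fy=k,interpolation=cv2.INTER_CUBIC); print("scale",k)
cv2.imwrite("pics/"+sys.argv[2]+".png",f)
E
python3 - <<'E'
from h import *
c=cam("wrist"); cv2.imwrite("pics/e_wrist.png",c["f"][:,:,::-1])
k=4;cv2.imwrite("pics/e_crop.png",cv2.resize(c["f"][10:210,280:400,::-1],None,fx=3,fy=3,interpolation=cv2.INTER_CUBIC))
np.savez("e.npz",**{k:c[k] for k in("K","d","R","t")})
st,R,p=tcp(); print(p)
E
```

```text
[0.417  0.063  0.2994]
```

View pics/e_crop.png

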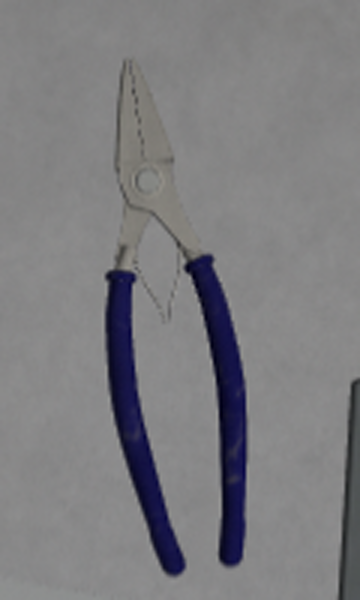

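Run:
```python
from h import *
c=dict(np.load("e.npz"))
g=lambda u,v:atz(c,(280+u/3,10+v/3),.006)
tip=g(127,58);e1=g(175,572);e2=g(231,562);cr=g(167,322);wl=g(106,340);wr=g(246,400)
e=(e1+e2)/2
print(tip,e,"len",np.linalg.norm(tip-e),"endgap c-c",np.linalg.norm(e1-e2))
y=(e-tip)/np.linalg.norm(e-tip); o=tip+y*.0995; print("origin",o,"yaxis",y,np.degrees(np.arctan2(y[1],y[0])))
for n,q in(("crotch",cr),("wl",wl),("wr",wr)): print(n,"y=",np.dot(q-o,y),"x=",np.cross(y,q-o)[2])
print("grip y=+26",o+.026*y)
```

```text
[0.3892 0.2471 0.006 ] [0.4533 0.0597 0.006 ] len 0.19811253867348794 endgap c-c 0.024291106563294734
origin [0.4214 0.153  0.006 ] yaxis [ 0.3237 -0.9461  0.    ] -71.11029625747642
crotch y= -0.002667254344063064 x= 0.00018060659053098082
wl y= 0.00011074016988462209 x= -0.025186556433935487
wr y= 0.032795243188056586 x= 0.02744400041040068
grip y=+26 [0.4298 0.1284 0.006 ]
```

Run:
```python
from h import *
plan([((.4311,.1246,.15),.33),((.4311,.1246,.06),.33),((.4311,.1246,0.0),.33)],-0.8)
```

```text
tilt err 0.0007253095114920227 yaw0 0.15993104483164872 p [0.417  0.063  0.2994] t 4.15
-0.8, 2.37, 14.94, 5.87, -0.170,
-0.8, 2.37, 23.94, 5.88, -0.170,
-0.8, 2.36, 29.94, 5.88, -0.170,
```

Call:
jog_arm:
  series: [-0.8,0.6,3.5,1.5,-0.06,-0.8,1.2,7,3,-0.12,-0.8,1.8,10.5,4.5,-0.17,-0.8,2.4,14,5.9,-0.17,-0.8,2.4,17,5.9,-0.17,-0.8,2.4,19,5.9,-0.17,-0.8,2.4,20,5.9,-0.17,-0.8,2.4,20,5.9,-0.17]

```text
t: 4.82
tcp_pos: [0.4305, 0.1229, 0.0975]
ee_rot: [-1.555, -0.253, 0.259]
wrist_force: [-0.9, -0.1, 0.4]
width: 0.0766
```

```bash
python3 pic.py wrist f
python3 - <<'E'
from h import *
plan([((.4311,.1246,.03),.33),((.4311,.1246,0.0),.33)],-0.8);st=env.read_state();print(st["width"],st["joints"],st["wrist_force"])
E
```

```text
tilt err 0.0014894749379513184 yaw0 0.32629632390101165 p [0.4314 0.1234 0.0991] t 4.8667
-0.8, 0.02, 6.91, 0.12, -0.004,
-0.8, 0.02, 9.91, 0.12, -0.004,
0.07691698863328383 [ 0.5214  0.172  -0.9468  2.0223  0.1625  1.0254 -0.1771] [0.4182 0.1031 0.3834]
```

View pics/f.png

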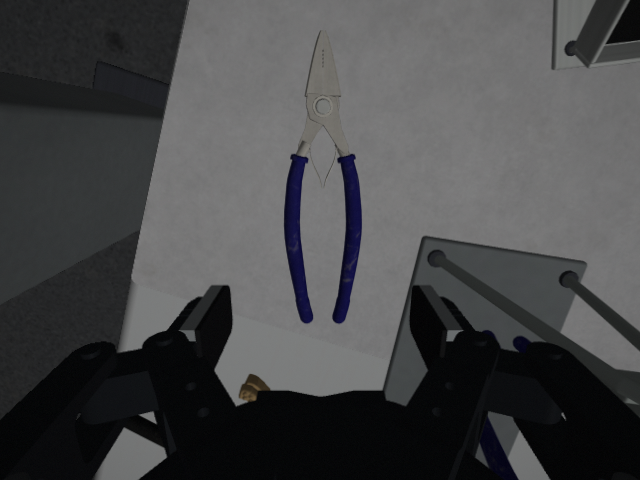

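Call:
jog_arm:
  series: [-0.8,0,3,0.1,0,-0.8,0,6,0.1,0,-0.8,0,8.5,0.1,0,-0.8,0,9.5,0.1,0,-0.8,0,9.9,0.1,0,-0.8,0,9.9,0.1,0]
  newtons: 30

```text
t: 5.37
tcp_pos: [0.432, 0.1251, 0.0011]
ee_rot: [-1.556, -0.257, 0.256]
wrist_force: [-1.0, 0.0, 0.3]
width: 0.0769
```

Call:
jog_arm:
  series: [0.6,0,0,0,0,0.6,0,0,0,0,0.6,0,0,0,0,0.6,0,0,0,0,0.6,0,0,0,0,0.6,0,0,0,0]
  newtons: 30

```text
t: 5.87
tcp_pos: [0.4325, 0.1253, 0.0021]
ee_rot: [-1.556, -0.259, 0.255]
wrist_force: [-2.4, -1.7, 10.8]
width: 0.0526
```

```bash
python3 pic.py wrist g
python3 - <<'E'
from h import *
st=env.read_state();print(st)
E
```

```text
{'t': 5.9167, 'joints': array([ 0.4061,  0.3614, -0.8644,  2.0936,  0.3718,  0.8403, -0.3514]), 'qvel': array([-0.0005, -0.    , -0.0007,  0.    , -0.0001, -0.0004, -0.0001]), 'tau': array([ -0.1718, -37.8954,  -7.8516, -26.1392,   0.1854,  -0.9406,
        -0.0297]), 'tcp_pos': array([0.4325, 0.1253, 0.0021]), 'ee_rot': array([-1.5565, -0.2593,  0.2551]), 'wrist_force': array([-3.3814, -1.2872, 11.4258]), 'ft_torque': array([-0.2618,  0.6115,  0.0986]), 'width': 0.05249263189630901}
```

View pics/g.png

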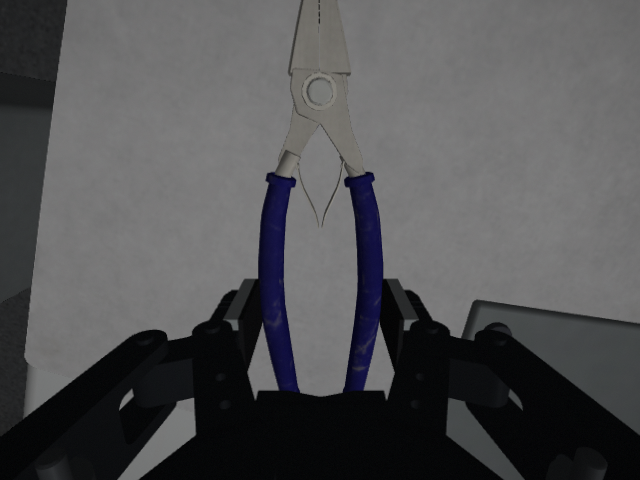

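Call:
jog_arm:
  series: [0.6,0,-1,0,0,0.6,0,-2.5,0,0,0.6,0,-5,0,0,0.6,0,-8,0,0,0.6,0,-11,1.5,0,0.6,0,-14,3,0,0.6,0,-17,4,0,0.6,0,-19,4,0]

```text
t: 6.58
tcp_pos: [0.4179, 0.1661, 0.1941]
ee_rot: [-1.555, -0.263, 0.258]
wrist_force: [0.7, 0.1, -1.0]
width: 0.0521
```

```bash
python3 pic.py wrist h; python3 pic.py side hs
python3 - <<'E'
from h import *
st=env.read_state();print(st);c=cam("wrist");np.savez("hw.npz",**{k:c[k] for k in("K","d","R","t")})
for q in ["cradle","cradle_seat"]:
    print(q,[(np.round(x["centre"],1),round(x["score"],2)) for x in env.pinpoint("wrist",q)][:3])
E
```

```text
{'t': 6.6833, 'joints': array([ 0.5443,  0.0222, -1.0108,  1.9106,  0.0235,  1.2134, -0.1449]), 'qvel': array([-0.0062,  0.0541,  0.0201,  0.0719,  0.0418, -0.0553, -0.0317]), 'tau': array([ -0.179 , -25.5196,  -1.1425, -39.1677,  -0.581 ,   0.8675,
         0.425 ]), 'tcp_pos': array([0.4197, 0.1645, 0.1944]), 'ee_rot': array([-1.5566, -0.2638,  0.2534]), 'wrist_force': array([ 0.4544, -0.0281, -1.885 ]), 'ft_torque': array([-0.0219, -0.0638,  0.0321]), 'width': 0.05249654953411217}
cradle [(array([514.9,  61.7]), 0.83)]
cradle_seat [(array([581.1,   1.3]), 0.87)]
```

View pics/h.png

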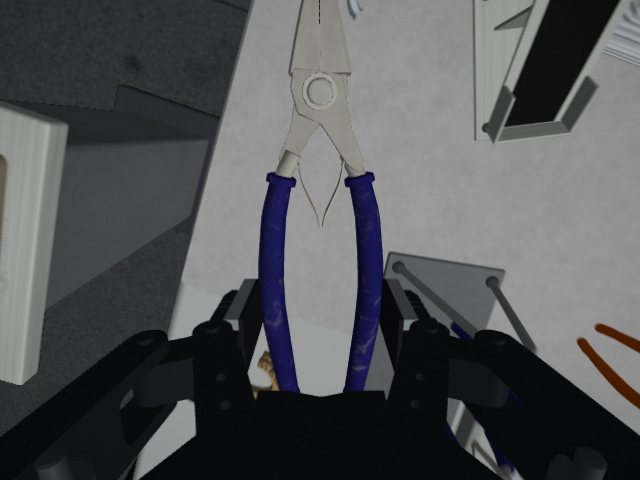

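View pics/hs.png

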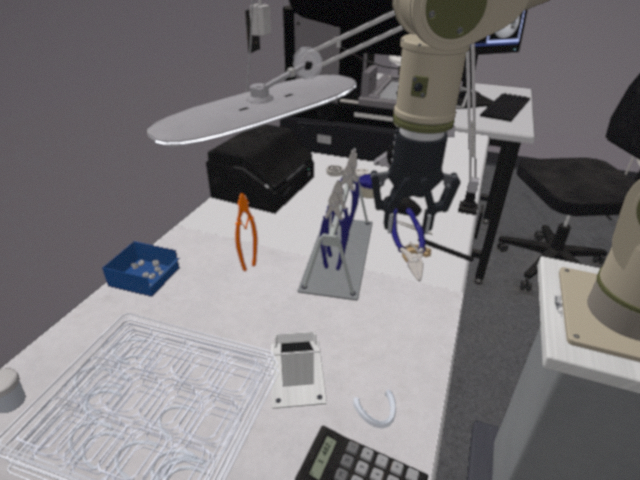

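Run:
```python
from h import *
plan([((.47,.25,.26),.33)],.6)
c=dict(np.load("hw.npz"))
for p in [(475,141),(562,131),(472,10)]: print(p,atz(c,p,.002))
```

```text
tilt err 0.0008345032919379602 yaw0 0.32771705161730064 p [0.418  0.1626 0.19  ] t 6.8333
0.6, 7.73, -7.00, 6.59, -0.002,
(475, 141) [0.5393 0.2724 0.002 ]
(562, 131) [0.6143 0.3083 0.002 ]
(472, 10) [0.489  0.3716 0.002 ]
```

Call:
jog_arm:
  series: [0.6,1.6,-1.4,1.4,-0.02,0.6,3.2,-2.8,2.8,-0.04,0.6,4.8,-4.2,4.2,-0.08,0.6,6.2,-5.6,5.4,-0.12,0.6,7.2,-6.5,6.2,-0.12,0.6,7.7,-7,6.5,-0.12,0.6,7.7,-7,6.6,-0.12,0.6,7.7,-7,6.6,-0.12]

```text
t: 7.5
tcp_pos: [0.4693, 0.2501, 0.2592]
ee_rot: [-1.542, -0.35, 0.353]
wrist_force: [0.3, -0.8, -1.5]
width: 0.0522
```

Run:
```python
from h import *
c=cam("wrist");np.savez("iw.npz",**{k:c[k] for k in("K","d","R","t")}); cv2.imwrite("pics/i.png",c["f"][:,:,::-1])
st=env.read_state();print(st["t"],st["tcp_pos"],st["joints"])
for q in ["cradle","cradle_seat"]:
    print(q,[(np.round(x["centre"],1),round(x["score"],2)) for x in env.pinpoint("wrist",q)][:3])
```

```text
7.55 [0.4693 0.2496 0.2591] [ 0.3396  0.2534 -1.0553  1.6227  0.2229  1.3981 -0.293 ]
cradle [(array([420.4, 149.5]), 0.63)]
cradle_seat [(array([439.8, 127.3]), 0.69)]
```

View pics/i.png

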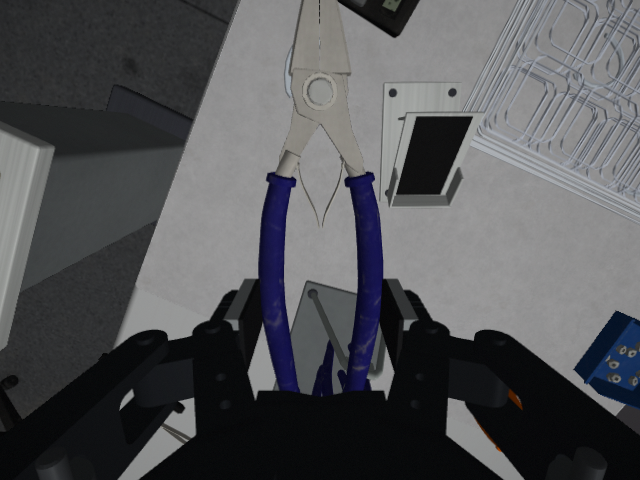

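Run:
```python
import cv2
im=cv2.imread("pics/i.png")[70:220,360:500]; cv2.imwrite("pics/i2.png",cv2.resize(im,None,fx=4,fy=4,interpolation=cv2.INTER_CUBIC))
```

```text
(no output)
```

View pics/i2.png

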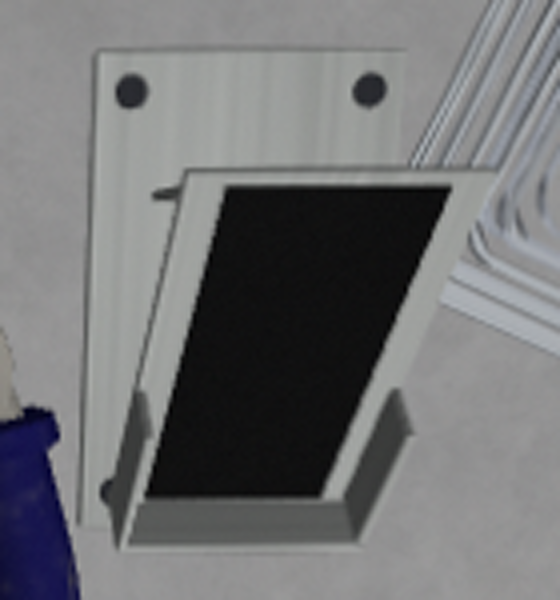

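Run:
```python
from h import *
c=dict(np.load("iw.npz"))
g=lambda u,v,z:atz(c,(360+u/4,70+v/4),z)
TL=g(96,50,.002);TR=g(405,50,.002);BL=g(80,525,.002)
print("base",TL,TR,BL,np.linalg.norm(TL-TR),np.linalg.norm(TL-BL))
for z in (.072,.076,.08):
    A=g(187,170,z);B=g(497,170,z);print(z,A,B,np.linalg.norm(A-B),(A+B)/2,np.degrees(np.arctan2(*(B-A)[1::-1])))
yd=(TL-BL)/np.linalg.norm(TL-BL);xd=(TR-TL)/np.linalg.norm(TR-TL)
print("angles",np.degrees(np.arctan2(yd[1],yd[0]))-90,np.degrees(np.arctan2(xd[1],xd[0])))
ctr=(TR+BL)/2;print("centre",ctr)
print("seat pin @z.068",g((439.8-360)*4,(127.3-70)*4,.068))
# lip inside bottom edge: black lower edge at (148,497),(323,497)
print("lower lining",g(148,497,.006),g(323,497,.006))
```

```text
base [0.4773 0.3909 0.002 ] [0.5526 0.4275 0.002 ] [0.5352 0.2743 0.002 ] 0.08369258852436937 0.13016261409249583
0.072 [0.5014 0.3642 0.072 ] [0.5652 0.3952 0.072 ] 0.07092705980698757 [0.5333 0.3797 0.072 ] 25.96225367322126
0.076 [0.5006 0.3636 0.076 ] [0.5636 0.3943 0.076 ] 0.07006576303663313 [0.5321 0.3789 0.076 ] 25.962253673221202
0.08 [0.4999 0.363  0.08  ] [0.5621 0.3933 0.08  ] 0.06920446626627862 [0.531  0.3781 0.08  ] 25.962253673221227
angles 26.380500731336568 25.95183283534181
centre [0.5439 0.3509 0.002 ]
seat pin @z.068 [0.5364 0.3668 0.068 ]
lower lining [0.5481 0.2905 0.006 ] [0.594  0.3127 0.006 ]
```

Run:
```python
from h import *
plan([((.5505,.3374,.13),.4555)],.6)
```

```text
tilt err 0.0013625428608548262 yaw0 0.44714107257890323 p [0.4695 0.2493 0.2595] t 7.65
0.6, 11.13, 12.93, 4.45, -0.008,
```

Call:
jog_arm:
  series: [0.6,2.2,0.5,0.9,-0.01,0.6,4.5,2,1.8,-0.01,0.6,6.8,4.5,2.7,-0.01,0.6,9,7.5,3.6,-0.01,0.6,10.5,10,4.2,-0.01,0.6,11.1,12,4.4,-0.01,0.6,11.1,12.9,4.4,-0.01,0.6,11.1,12.9,4.4,-0.01]
  newtons: 20

```text
t: 8.32
tcp_pos: [0.5498, 0.3366, 0.1288]
ee_rot: [-1.542, -0.356, 0.362]
wrist_force: [0.0, -0.1, -1.1]
width: 0.0523
```

```bash
python3 pic.py wrist j;python3 pic.py side js 200,150,450,420
python3 - <<'E'
from h import *
plan([((.5505,.3374,.082),.4555),((.5505,.3374,.0555),.4555)],.6)
print(env.read_state()["wrist_force"],env.read_state()["joints"])
E
```

```text
scale 2.2222222222222223
tilt err 0.00071522236495003 yaw0 0.4574745669611655 p [0.551  0.3375 0.1323] t 8.4167
0.6, -0.05, 5.03, 0.02, 0.002,
0.6, -0.05, 7.68, 0.02, 0.002,
[ 0.0062 -0.1344 -1.2445] [ 0.0279  0.6205 -0.9219  1.4838  0.5041  1.2874 -0.4879]
```

View pics/j.png

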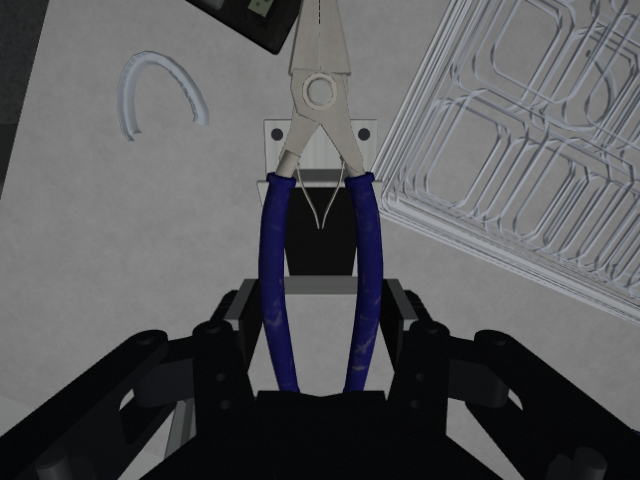

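View pics/js.png

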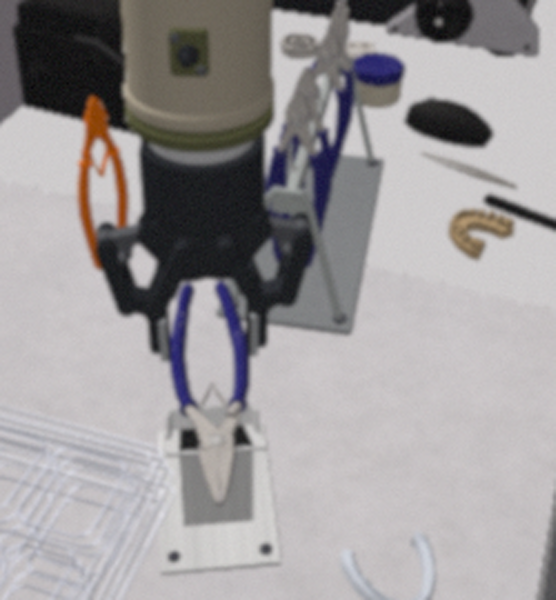

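Call:
jog_arm:
  series: [0.6,0,2,0,0,0.6,0,4,0,0,0.6,0,4.8,0,0,0.6,0,5.3,0,0,0.6,0,5.7,0,0,0.6,0,6.1,0,0,0.6,0,6.5,0,0,0.6,0,6.5,0,0]

```text
t: 9.08
tcp_pos: [0.5512, 0.3385, 0.0665]
ee_rot: [-1.54, -0.36, 0.358]
wrist_force: [1.0, 0.1, 1.5]
width: 0.0522
```

```bash
python3 pic.py wrist k;python3 - <<'E'
from h import *
plan([((.5505,.3374,.0555),.4555)],.6)
print(env.read_state()["wrist_force"],env.read_state()["ft_torque"])
E
```

```text
tilt err 0.0010036374863741926 yaw0 0.4580082021437146 p [0.5512 0.3385 0.0667] t 9.1333
0.6, -0.11, 1.12, -0.06, 0.003,
[ 0.557  -0.7757  1.5335] [-0.025  -0.0903 -0.0517]
```

View pics/k.png

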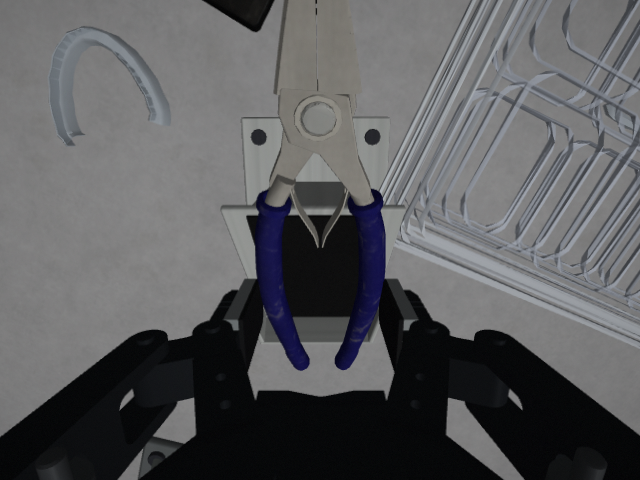

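Call:
jog_arm:
  series: [0.6,-0.1,0.3,0,0,0.6,-0.1,0.6,0,0,0.6,-0.1,0.9,0,0,0.6,-0.1,1.1,0,0,0.6,-0.1,1.1,0,0]

```text
t: 9.55
tcp_pos: [0.5522, 0.3382, 0.0601]
ee_rot: [-1.542, -0.363, 0.354]
wrist_force: [-6.0, -9.9, 37.1]
width: 0.0522
```

```bash
python3 pic.py wrist l;python3 - <<'E'
from h import *
y=np.array([-.44,.898,0]);o=np.array([.5439,.3509,0])
plan([(o+y*-.005+[0,0,.068],.4555),(o+y*.005+[0,0,.073],.4555)],.6)
print(env.read_state()["wrist_force"],env.read_state()["ft_torque"])
E
```

```text
tilt err 0.005562886023367186 yaw0 0.4570287123405792 p [0.5522 0.3381 0.0601] t 9.6
0.6, -0.18, -0.79, 1.01, 0.002,
0.6, -0.18, -1.30, 2.01, 0.002,
[ -5.2523 -11.0306  36.8883] [-2.1714  1.3682  0.1568]
```

View pics/l.png

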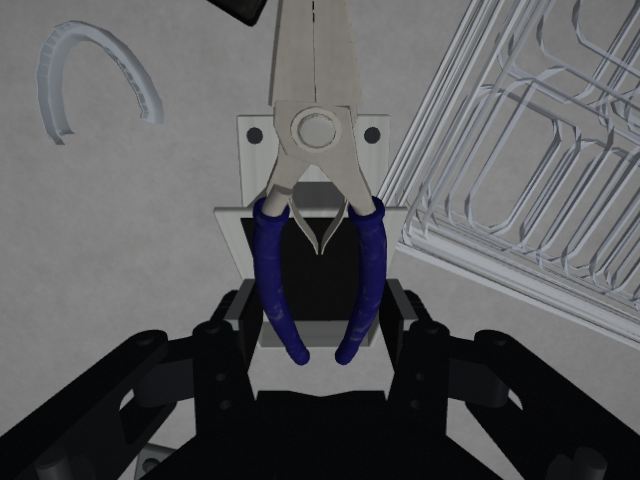

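Call:
jog_arm:
  series: [0.6,-0.1,-1.3,0,0,0.6,-0.1,-2,0.6,0,0.6,-0.1,-2.4,1.2,0,0.6,-0.1,-2.6,1.8,0,0.6,-0.1,-2.7,2.3,0,0.6,-0.1,-2.7,2.5,0,0.6,-0.1,-2.7,2.5,0]

```text
t: 10.18
tcp_pos: [0.5371, 0.3605, 0.0817]
ee_rot: [-1.541, -0.36, 0.361]
wrist_force: [1.1, 0.5, -1.1]
width: 0.0523
```

```bash
python3 pic.py wrist m;python3 pic.py side ms 200,150,450,420;python3 - <<'E'
from h import *
y=np.array([-.44,.898,0]);o=np.array([.5439,.3509,0])
st,R,p=tcp();print("yc",(p-o)@y,"xc",(p-o)@np.array([.898,.44,0]));plan([])
print(env.read_state()["wrist_force"],env.read_state()["ft_torque"])
E
```

```text
scale 2.2222222222222223
yc 0.010291770194774409 xc -0.0016060803204853142
tilt err 0.0008097745235511322 yaw0 0.4581203394981705 p [0.5379 0.3594 0.0817] t 10.2833
[-0.1433 -0.5115 -0.856 ] [ 0.0111 -0.      0.0522]
```

View pics/m.png

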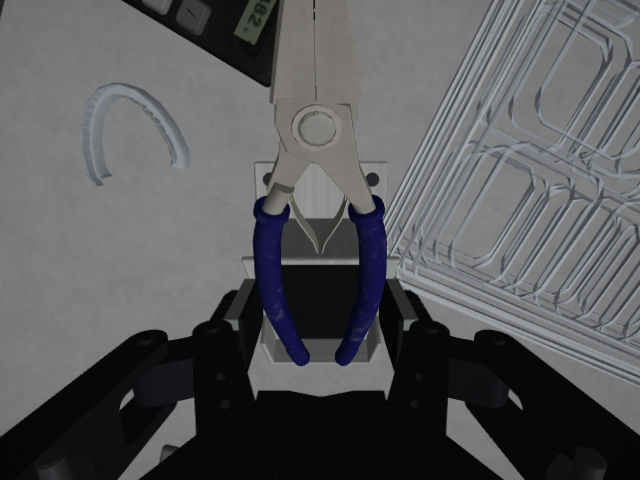

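View pics/ms.png

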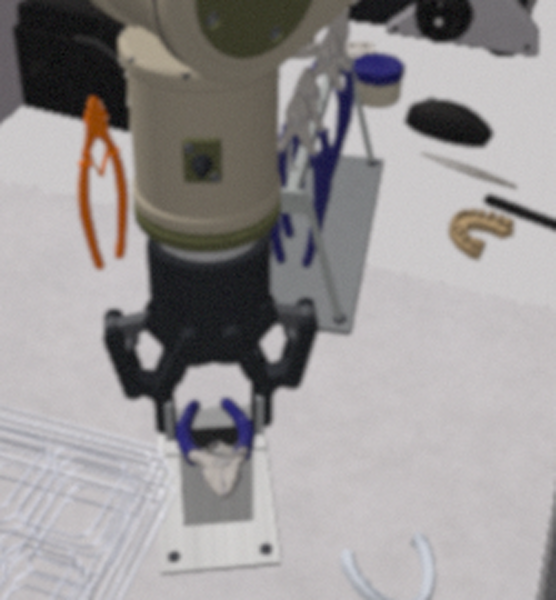

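Call:
jog_arm:
  series: [-0.5,0,0,0,0,-0.5,0,0,0,0,-0.5,0,0,0,0,-0.5,0,0,0,0,-0.7,0,0,0,0,-0.7,0,0,0,0]

```text
t: 10.78
tcp_pos: [0.5382, 0.3596, 0.0824]
ee_rot: [-1.541, -0.359, 0.359]
wrist_force: [-0.8, 0.1, -0.4]
width: 0.0724
```

```bash
python3 pic.py wrist n;python3 - <<'E'
from h import *
print(env.read_state()["wrist_force"],env.read_state()["tcp_pos"])
E
```

```text
[-0.4258  0.1883 -0.0659] [0.5381 0.3596 0.0823]
```

View pics/n.png

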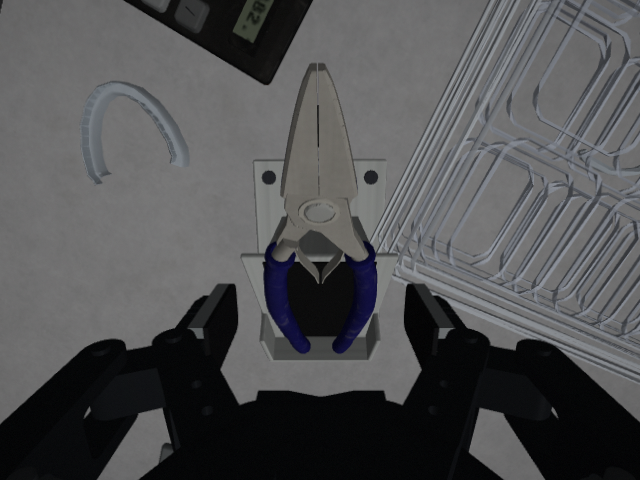

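Run:
```python
from h import *
c=cam("wrist");np.savez("nw.npz",**{k:c[k] for k in("K","d","R","t")})
from scipy.optimize import least_squares
y=np.array([-.44,.898,0]);y/=np.linalg.norm(y);x=np.array([y[1],-y[0],0])
o=np.array([.5439,.3509,0]); Z=np.array([0,0,1])
def pts(yc,z,th,xc=0):
    s=np.cos(th)*y+np.sin(th)*Z; n=-np.sin(th)*y+np.cos(th)*Z
    O=o+yc*y+z*Z+xc*x
    return O+np.outer([.0995,-.0995+.199*0,-.0,0][:0],s) if 0 else np.array([O+.0995*s+.006*n,O+.004*s+.006*n,O-.096*s+.006*n])
obs=np.array([(318,65),(319,283),(322,348)])
print(proj(c,pts(.0224,.0736,np.radians(40))))
f=lambda q:np.r_[(proj(c,pts(q[0],q[1],np.radians(40),q[2]))-obs).ravel()]
r=least_squares(f,[.02,.07,0],x_scale=.01);print(r.x,r.fun)
f=lambda q:np.r_[(proj(c,pts(q[0],q[1],q[3],q[2]))-obs).ravel()]
r=least_squares(f,[.02,.07,0,.7],x_scale=[.01,.01,.01,.1]);print(r.x,np.degrees(r.x[3]),r.fun)
```

```text
[[325.38    70.9068]
 [322.7557 271.095 ]
 [321.8741 337.6166]]
[ 0.0217  0.0847 -0.0015] [ 0.4557  0.0067  0.4315 -0.0851 -2.2716  0.1119]
[ 0.0217  0.0849 -0.0015  0.6999] 40.10050787474535 [ 0.452  -0.0049  0.4334  0.0253 -2.2693 -0.0229]
```

Call:
jog_arm:
  series: [-0.8,0,-2,0,0,-0.8,0,-5,0,0,-0.8,0,-8,0,0,-0.8,0,-10,-1,0,-0.8,0,-11,-3,0,-0.8,0,-11,-4,0,-0.8,0,-11,-4,0]

```text
t: 11.47
tcp_pos: [0.5578, 0.3209, 0.192]
ee_rot: [-1.543, -0.356, 0.355]
wrist_force: [-0.4, -0.9, -1.0]
width: 0.077
```

Run:
```python
from h import *
for n in("wrist","side","scene"):
    c=cam(n);np.savez(f"o_{n}.npz",**{k:c[k] for k in("K","d","R","t")}); cv2.imwrite(f"pics/o_{n}.png",c["f"][:,:,::-1])
    for q in ["pliers","pliers_crotch"]:
        print(n,q,[(np.round(x["centre"],1),round(x["score"],2)) for x in env.pinpoint(n,q)][:3])
im=cv2.imread("pics/o_side.png")[280:420,240:360];cv2.imwrite("pics/o_side2.png",cv2.resize(im,None,fx=4,fy=4,interpolation=cv2.INTER_CUBIC))
im=cv2.imread("pics/o_scene.png")[240:370,190:310];cv2.imwrite("pics/o_scene2.png",cv2.resize(im,None,fx=4,fy=4,interpolation=cv2.INTER_CUBIC))
plan([])
```

```text
wrist pliers [(array([315.9, 152.4]), 0.85)]
wrist pliers_crotch [(array([323.3, 157.8]), 0.74)]
side pliers [(array([295.4, 348.2]), 0.57)]
side pliers_crotch [(array([297. , 344.1]), 0.64)]
scene pliers [(array([240.7, 314.3]), 0.56)]
scene pliers_crotch [(array([235.7, 305.6]), 0.78)]
tilt err 0.0005022598977138248 yaw0 0.45889924691641765 p [0.5553 0.3243 0.192 ] t 11.9167
```

View pics/o_wrist.png

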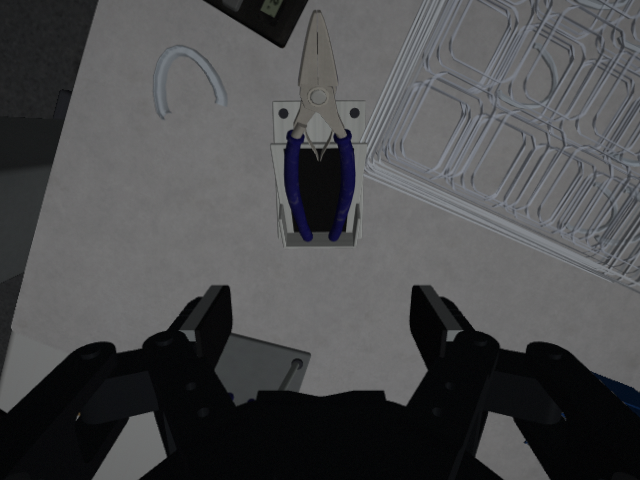

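View pics/o_side2.png

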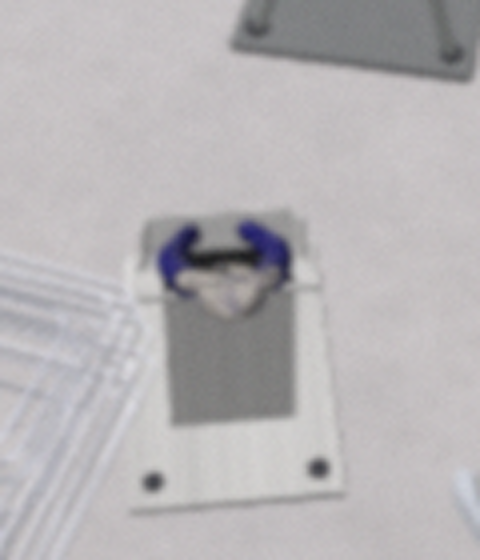

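View pics/o_scene2.png

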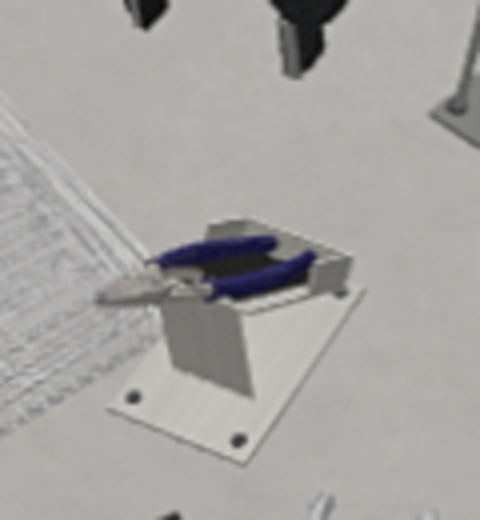

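Run:
```python
from h import *
from scipy.optimize import least_squares
w,s,a,n0=[dict(np.load(f)) for f in("o_wrist.npz","o_side.npz","o_scene.npz","nw.npz")]
y=np.array([-.44,.898,0]);y/=np.linalg.norm(y);x=np.array([y[1],-y[0],0]);o=np.array([.5439,.3509,0]); Z=np.array([0,0,1])
def P(q):
    yc,z,xc,th=q;S=np.cos(th)*y+np.sin(th)*Z; n=-np.sin(th)*y+np.cos(th)*Z;O=o+yc*y+z*Z+xc*x
    return O+.099*S+.007*n,O+.004*S+.006*n,O-.096*S+.006*n, O+.05*S+.006*n
def f(q,cams="wsan"):
    t,c,e,h=P(q);r=[]
    if "w" in cams: r+=list((proj(w,[t,c,e])-[(317,12),(320,160),(321,237)]).ravel())
    if "n" in cams: r+=list((proj(n0,[t,c,e])-[(318,65),(319,283),(322,348)]).ravel())
    if "s" in cams: r+=list((proj(s,[t])-[(298.2,359.5)]).ravel()*2)
    if "a" in cams: r+=list((proj(a,[t,e])-[(214.5,314.5),(263,302)]).ravel()*2)
    return np.array(r)
for k in("w","n","sa","wsan"):
    r=least_squares(f,[.02,.07,0,.7],x_scale=[.01,.01,.01,.1],args=(k,));print(k,r.x,np.degrees(r.x[3]),r.fun.round(1)); print("  head",P(r.x)[3], "e",P(r.x)[2])
```

```text
w [ 0.0209  0.0883 -0.0011  0.7197] 41.234762324706956 [ 1.1 -0.  -0.8  0.  -1.2 -0. ]
  head [0.5189 0.3994 0.1257] e [0.5672 0.3008 0.0295]
n [ 0.0226  0.0867 -0.0014  0.7035] 40.30749773473259 [ 0.4 -0.   0.4  0.  -2.3 -0. ]
  head [0.5176 0.4013 0.1236] e [0.5666 0.3013 0.0292]
sa [ 0.0186  0.0746 -0.002   0.6648] 38.09223286452989 [-0.4 -1.  -0.2  1.4  0.1  0. ]
  head [0.5182 0.3987 0.1102] e [0.5688 0.2955 0.0201]
wsan [ 0.021   0.0793 -0.0016  0.659 ] 37.75639645392504 [ 0.3 -0.8 -1.3 -1.8 -1.6  2.   0.1  1.9  0.2 -4.5 -2.5  1.6 -0.9 -1.8
 -3.2  0.5 -1.7 -1.9]
  head [0.5174 0.4013 0.1146] e [0.5682 0.2976 0.0252]
```

Run:
```python
from h import *
plan([((.518,.400,.18),.4575),((.518,.400,.103),.4575)],-.8)
```

```text
tilt err 0.0005022598977138248 yaw0 0.45889924691641765 p [0.5553 0.3243 0.192 ] t 11.9167
-0.8, 0.01, 1.20, 8.44, 0.001,
-0.8, 0.01, 8.90, 8.44, 0.001,
```

Call:
jog_arm:
  series: [-0.8,0,0,3,0,-0.8,0,0,6,0,-0.8,0,1,8,0,-0.6,0,3,8.4,0,-0.4,0,5,8.4,0,-0.3,0,6,8.4,0,-0.3,0,6.4,8.4,0,-0.3,0,6.4,8.4,0]

```text
t: 12.58
tcp_pos: [0.5186, 0.3985, 0.1276]
ee_rot: [-1.541, -0.358, 0.36]
wrist_force: [-0.2, -0.2, 0.7]
width: 0.0552
```

Run:
```python
from h import *
for n in("wrist","side","scene"):
    c=cam(n);cv2.imwrite(f"pics/p_{n}.png",c["f"][:,:,::-1])
im=cv2.imread("pics/p_scene.png")[200:370,170:330];cv2.imwrite("pics/p_scene2.png",cv2.resize(im,None,fx=3.5,fy=3.5,interpolation=cv2.INTER_CUBIC))
plan([((.518,.400,.103),.4575)]);print(env.read_state()["width"])
```

```text
tilt err 0.0015341623840431085 yaw0 0.4574110576835774 p [0.5192 0.3993 0.1295] t 12.7333
0.5, -0.09, 2.65, 0.11, -0.000,
0.05571840975896534
```

View pics/p_wrist.png

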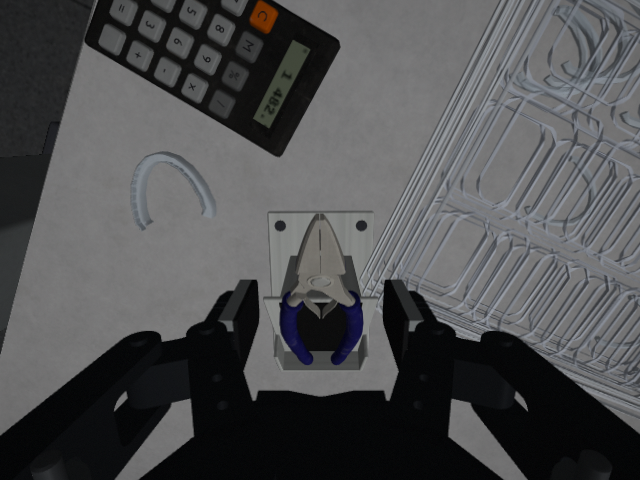

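View pics/p_scene2.png

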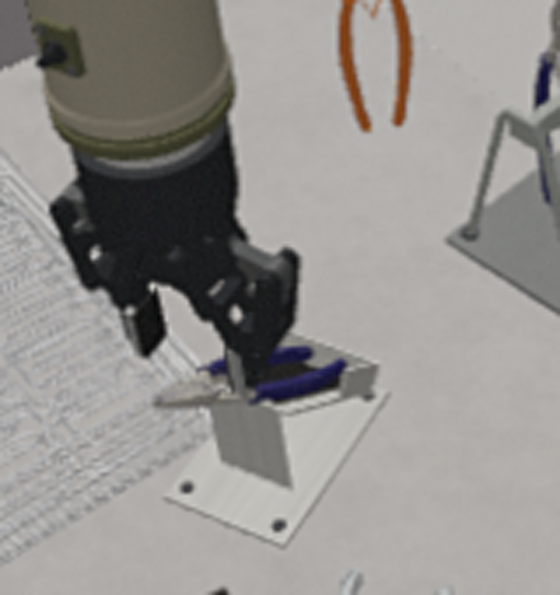

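Run:
```python
from h import *
from scipy.optimize import least_squares
c=cam("wrist"); st,R,p=tcp()
for dy in (-.02,-.01,0,.01):
  for dz in(0,.011): print(dy,dz,proj(c,[p+R@[0,dy,dz]]))
print("head est",proj(c,[[.518,.4,.110],[.518,.4,.116],[.518,.4,.124]]))
y=np.array([-.44,.898,0]);y/=np.linalg.norm(y);x=np.array([y[1],-y[0],0]);o=np.array([.5439,.3509,0]); Z=np.array([0,0,1])
def P(q):
    yc,z,xc,th=q;S=np.cos(th)*y+np.sin(th)*Z; n=-np.sin(th)*y+np.cos(th)*Z;O=o+yc*y+z*Z+xc*x
    return O+.099*S+.007*n,O+.004*S+.006*n,O-.096*S+.006*n, O+.05*S+.006*n
obs=[(320,214),(322,316),(323,358)]
r=least_squares(lambda q:(proj(c,P(q)[:3])-obs).ravel(),[.02,.07,0,.7],x_scale=[.01,.01,.01,.1]);print(r.x,r.fun,P(r.x)[3])
```

```text
-0.02 0 [[319.4595 318.1089]]
-0.02 0.011 [[319.4124 293.0927]]
-0.01 0 [[319.551  305.9914]]
-0.01 0.011 [[319.5091 282.3659]]
0 0 [[319.6313 295.3511]]
0 0.011 [[319.5938 272.9768]]
0.01 0 [[319.7024 285.9345]]
0.01 0.011 [[319.6685 264.6908]]
head est [[318.1406 275.834 ]
 [318.0677 280.7172]
 [317.9625 287.7681]]
[ 0.0326  0.1013 -0.0002  0.7228] [ 1.5411  0.0192 -1.1263 -0.0638 -2.394   0.043 ] [0.5146 0.4102 0.1389]
```

Call:
jog_arm:
  series: [-0.3,-0.1,1,0.2,0,-0.3,-0.1,2,0.2,0,-0.3,-0.1,2.7,0.2,0,-0.3,-0.1,2.9,0.2,0,-0.3,-0.1,2.9,0.2,0]
  newtons: 25

```text
t: 13.2
tcp_pos: [0.5165, 0.3999, 0.098]
ee_rot: [-1.542, -0.358, 0.36]
wrist_force: [0.3, 0.2, -0.1]
width: 0.055
```

Call:
jog_arm:
  series: [1,0,0,0,0,1,0,0,0,0,1,0,0,0,0,1,0,0,0,0,1,0,0,0,0,1,0,0,0,0]
  newtons: 25

```text
t: 13.7
tcp_pos: [0.517, 0.4007, 0.0997]
ee_rot: [-1.54, -0.36, 0.359]
wrist_force: [1.1, 0.8, 1.4]
width: 0.0218
```

Run:
```python
from h import *
for n in("wrist","scene"):
    c=cam(n);cv2.imwrite(f"pics/q_{n}.png",c["f"][:,:,::-1])
im=cv2.imread("pics/q_scene.png")[200:370,170:330];cv2.imwrite("pics/q_scene2.png",cv2.resize(im,None,fx=3.5,fy=3.5,interpolation=cv2.INTER_CUBIC))
plan([]);print(env.read_state()["width"],env.read_state()["wrist_force"],env.read_state()["ft_torque"])
```

```text
tilt err 0.0007730655557341426 yaw0 0.45807734899346514 p [0.517  0.4007 0.0997] t 13.8
0.021759312526939172 [0.6948 0.4846 3.1025] [ 0.1838 -0.1554  0.066 ]
```

View pics/q_wrist.png

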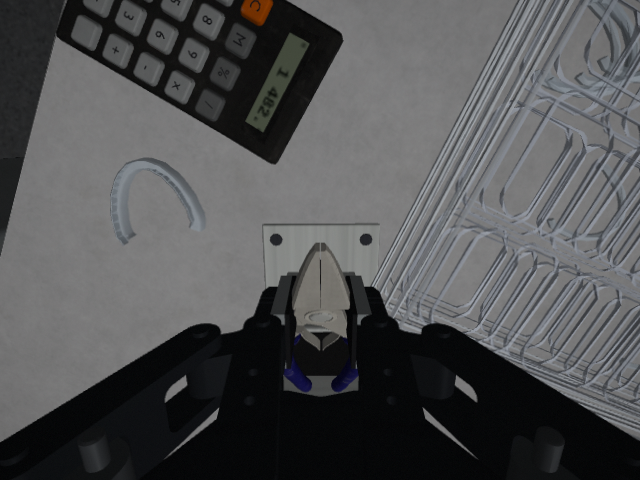

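View pics/q_scene2.png

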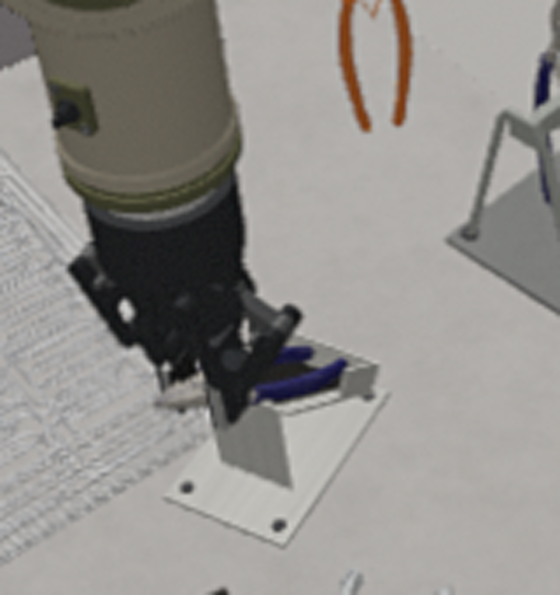

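Call:
jog_arm:
  series: [1,0,-1,0,0,1,0,-2,0,0,1,0,-3,0,0,1,0,-4,0,0,1,0,-4,0,0,1,0,-4,0,0]
  newtons: 20

```text
t: 14.3
tcp_pos: [0.5171, 0.4007, 0.1402]
ee_rot: [-1.54, -0.36, 0.358]
wrist_force: [0.3, -0.8, -1.4]
width: 0.0218
```

Run:
```python
from h import *
for n in("wrist","scene"):
    c=cam(n);cv2.imwrite(f"pics/r_{n}.png",c["f"][:,:,::-1])
im=cv2.imread("pics/r_scene.png")[180:350,170:330];cv2.imwrite("pics/r_scene2.png",cv2.resize(im,None,fx=3.5,fy=3.5,interpolation=cv2.INTER_CUBIC))
plan([]);print(env.read_state()["width"],env.read_state()["wrist_force"],env.read_state()["ft_torque"])
```

```text
tilt err 0.0005900629853159423 yaw0 0.4579244117504265 p [0.5168 0.4002 0.1389] t 14.4
0.02210445652408234 [ 0.17   -0.5958 -1.1652] [0.0582 0.0349 0.0156]
```

View pics/r_wrist.png

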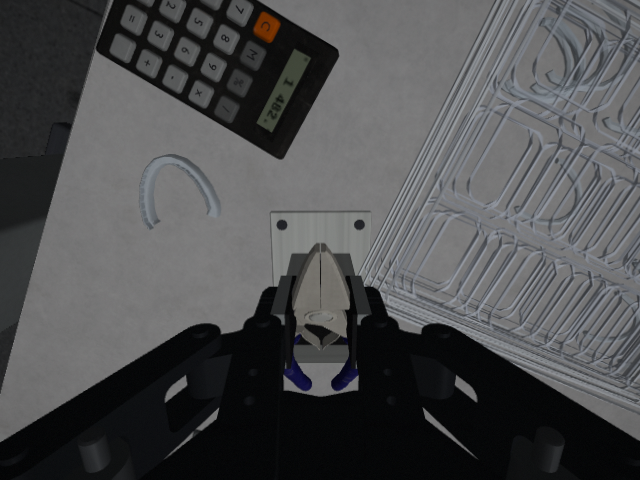

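View pics/r_scene2.png

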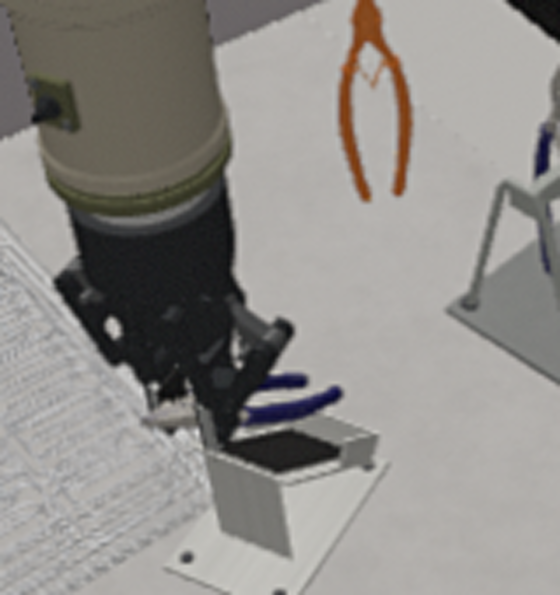

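Run:
```python
import numpy as np
L=149.5;prev=None
for i,ph in enumerate(np.linspace(40,92,17)):
    f=(ph-40)/50;r=np.radians
    dy=4.9*f+L*(np.cos(r(ph))-np.cos(r(40)));dz=1.3*f+L*(np.sin(r(ph))-np.sin(r(40)))
    if i==8: b=(dy,dz)
    print(i,round(ph,1),"tool y %.2f z %.2f"%(-dz/10,dy/10), "" if i<8 else "rel %.2f %.2f"%(-(dz-b[1])/10,(dy-b[0])/10))
```

```text
0 40.0 tool y -0.00 z 0.00 
1 43.2 tool y -0.64 z -0.53 
2 46.5 tool y -1.25 z -1.10 
3 49.8 tool y -1.83 z -1.70 
4 53.0 tool y -2.36 z -2.33 
5 56.2 tool y -2.86 z -2.99 
6 59.5 tool y -3.32 z -3.67 
7 62.8 tool y -3.74 z -4.38 
8 66.0 tool y -4.12 z -5.12 rel -0.00 0.00
9 69.2 tool y -4.45 z -5.87 rel -0.33 -0.75
10 72.5 tool y -4.73 z -6.64 rel -0.62 -1.52
11 75.8 tool y -4.97 z -7.42 rel -0.86 -2.31
12 79.0 tool y -5.17 z -8.22 rel -1.05 -3.10
13 82.2 tool y -5.31 z -9.02 rel -1.20 -3.91
14 85.5 tool y -5.41 z -9.83 rel -1.30 -4.72
15 88.8 tool y -5.46 z -10.65 rel -1.35 -5.53
16 92.0 tool y -5.47 z -11.46 rel -1.35 -6.35
```

Call:
jog_arm:
  series: [1,0,1,0,0,1,0,2,0,0,1,0,3,0,0,1,0,3.6,0,0,1,0,3.9,0,0,1,0,3.9,0,0]
  newtons: 20

```text
t: 14.9
tcp_pos: [0.5163, 0.4004, 0.0996]
ee_rot: [-1.541, -0.359, 0.36]
wrist_force: [-0.3, -1.1, 1.0]
width: 0.0219
```

Call:
jog_arm:
  series: [1,0,-0.5,-0.5,0,1,0,-1.2,-1.1,0,1,0,-1.7,-1.7,0,1,0,-2.3,-2.3,0,1,0,-2.8,-3,0,1,0,-3.2,-3.7,0,1,0,-3.6,-4.4,0,1,0,-4,-5.1,0]

```text
t: 15.57
tcp_pos: [0.5399, 0.3537, 0.1407]
ee_rot: [-1.541, -0.359, 0.359]
wrist_force: [1.3, 0.1, -1.8]
width: 0.0219
```

Run:
```python
from h import *
for n in("wrist","scene"):
    c=cam(n);cv2.imwrite(f"pics/s_{n}.png",c["f"][:,:,::-1])
im=cv2.imread("pics/s_scene.png")[180:350,170:330];cv2.imwrite("pics/s_scene2.png",cv2.resize(im,None,fx=3.5,fy=3.5,interpolation=cv2.INTER_CUBIC))
plan([]);print(env.read_state()["width"],env.read_state()["wrist_force"],env.read_state()["ft_torque"])
```

```text
tilt err 0.0012083139313047442 yaw0 0.4556982234173447 p [0.5408 0.3532 0.1409] t 15.6667
0.02189013257393876 [ 0.2503 -0.1481 -0.7267] [ 0.0788 -0.0028  0.0007]
```

View pics/s_wrist.png

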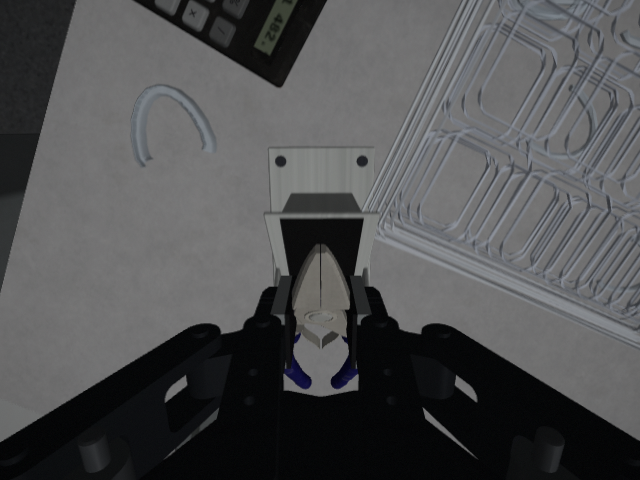

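View pics/s_scene2.png

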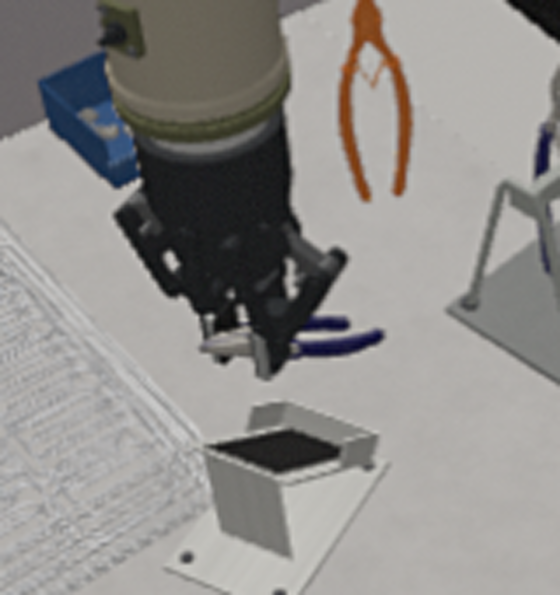

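Call:
jog_arm:
  series: [1,0,-3,0,0,1,0,-5.5,2,0,1,0,-7,5,0,1,0.1,-7.5,8.5,0,1,0.1,-7.5,12,0,1,0.1,-7.5,14.8,0,1,0.1,-7.5,16,0,1,0.1,-7.5,16,0]
  newtons: 20

```text
t: 16.33
tcp_pos: [0.4659, 0.5021, 0.215]
ee_rot: [-1.538, -0.363, 0.365]
wrist_force: [0.7, -0.4, -0.7]
width: 0.0218
```

Run:
```python
from h import *
for n in("wrist","scene","side"):
    c=cam(n);cv2.imwrite(f"pics/t_{n}.png",c["f"][:,:,::-1])
im=cv2.imread("pics/t_scene.png")[180:400,130:310];cv2.imwrite("pics/t_scene2.png",cv2.resize(im,None,fx=2.7,fy=2.7,interpolation=cv2.INTER_CUBIC))
plan([((.4757,.490,.134),.4575)]);print(env.read_state()["joints"],env.read_state()["width"],env.read_state()["wrist_force"],env.read_state()["ft_torque"])
```

```text
tilt err 0.0010444191852551632 yaw0 0.45676510471847526 p [0.4705 0.4976 0.2149] t 16.4833
0.5, 0.13, 8.09, -0.90, -0.001,
[-0.2915  0.6447 -0.941   1.2647  0.5104  1.4749 -0.7203] 0.021763145245616074 [ 0.7078 -0.815  -0.9296] [ 0.0687 -0.0122 -0.0017]
```

View pics/t_wrist.png

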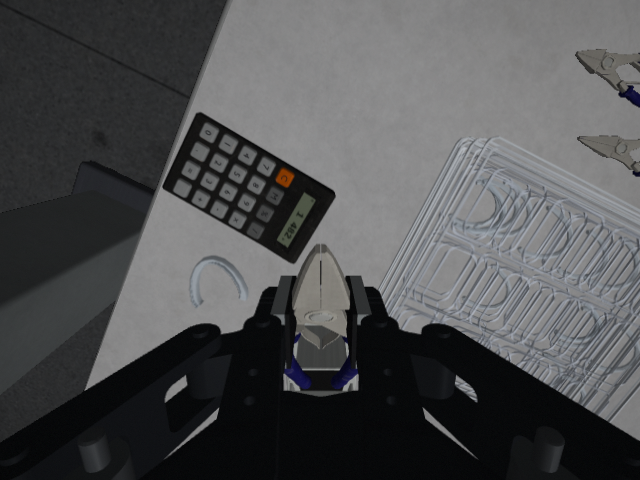

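View pics/t_scene2.png

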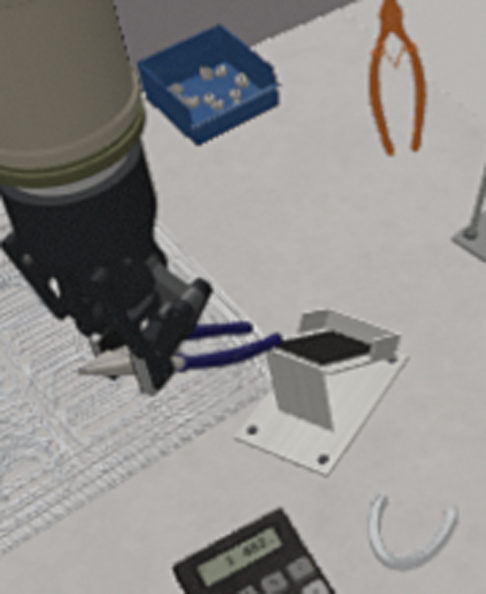

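View pics/t_side.png

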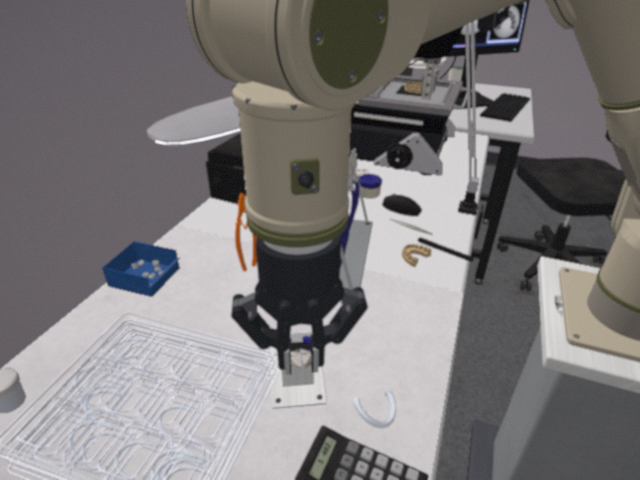

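Call:
jog_arm:
  series: [1,0.1,2.5,-0.3,0,1,0.1,5,-0.3,0,1,0.1,7,-0.3,0,1,0.1,8,-0.3,0,1,0.1,8,-0.3,0]
  newtons: 20

```text
t: 16.9
tcp_pos: [0.4726, 0.4939, 0.1328]
ee_rot: [-1.544, -0.356, 0.36]
wrist_force: [0.2, -0.7, -0.9]
width: 0.0216
```

Run:
```python
from h import *
for n in("wrist","scene"):
    c=cam(n);cv2.imwrite(f"pics/u_{n}.png",c["f"][:,:,::-1])
im=cv2.imread("pics/u_scene.png")[220:400,130:310];cv2.imwrite("pics/u_scene2.png",cv2.resize(im,None,fx=3.3,fy=3.3,interpolation=cv2.INTER_CUBIC))
plan([((.4757,.490,.134),.4575)]);print(env.read_state()["wrist_force"],env.read_state()["ft_torque"])
```

```text
tilt err 0.0005225144605621179 yaw0 0.4566887132071106 p [0.4726 0.4959 0.1361] t 17.0
0.5, 0.01, 0.21, -0.67, -0.001,
[ 0.2381  0.2287 -1.0534] [ 0.0943  0.0092 -0.014 ]
```

View pics/u_scene2.png

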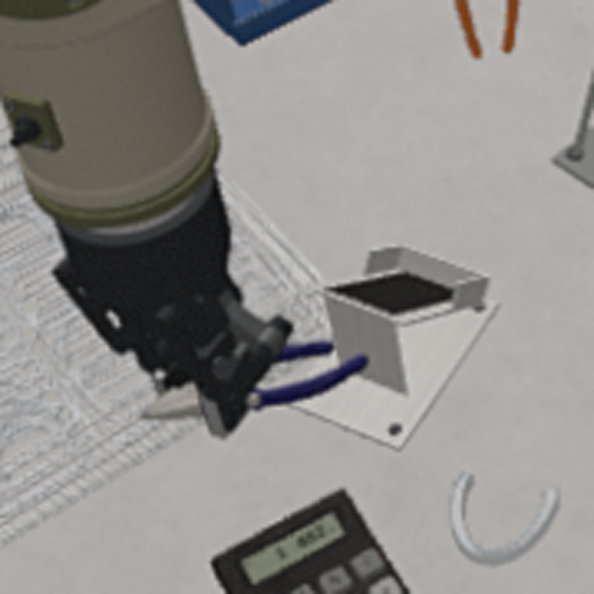

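Call:
jog_arm:
  series: [1,0,0,-1,0,1,0,-0.5,-1.6,0,1,0,-1.1,-2.2,0,1,0,-1.7,-2.8,0,1,0,-2.2,-3.4,0,1,0,-2.7,-4.1,0,1,0,-3.1,-4.8,0,1,0,-3.1,-4.8,0]
  newtons: 20

```text
t: 17.67
tcp_pos: [0.4944, 0.4524, 0.1677]
ee_rot: [-1.541, -0.359, 0.356]
wrist_force: [-0.8, 2.3, 0.5]
width: 0.0216
```

Run:
```python
from h import *
for n in("wrist","scene"):
    c=cam(n);cv2.imwrite(f"pics/v_{n}.png",c["f"][:,:,::-1])
im=cv2.imread("pics/v_scene.png")[200:380,150:330];cv2.imwrite("pics/v_scene2.png",cv2.resize(im,None,fx=3.3,fy=3.3,interpolation=cv2.INTER_CUBIC))
plan([]);print(env.read_state()["wrist_force"],env.read_state()["ft_torque"])
```

```text
tilt err 0.000611401777995263 yaw0 0.45729108374465366 p [0.4935 0.4529 0.1664] t 17.7667
[ 0.0688  1.7796 -0.9717] [0.3981 0.068  0.0485]
```

View pics/v_scene2.png

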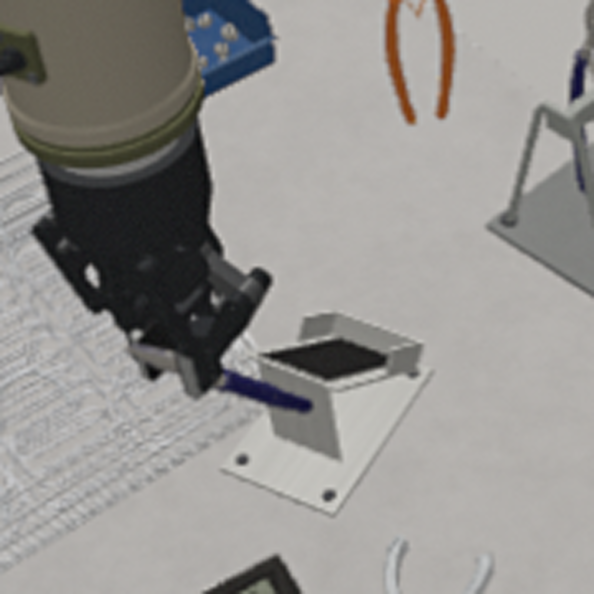

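View pics/v_wrist.png

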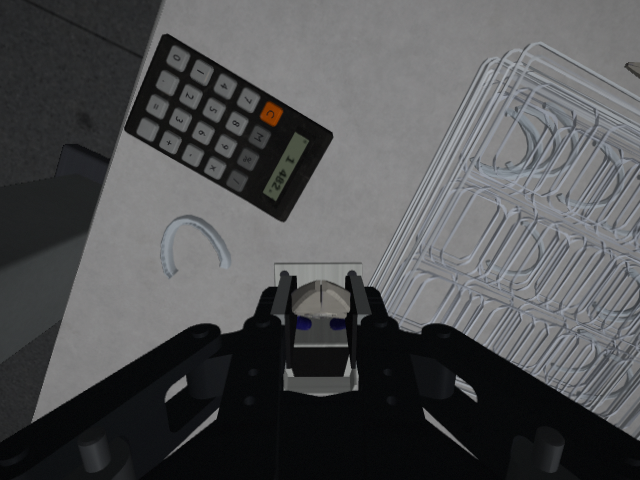

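Call:
jog_arm:
  series: [1,0,-0.5,-1,0,1,0,-1,-2.1,0,1,0,-1.4,-3.2,0,1,0,-1.7,-4.3,0,1,0,-2,-5.5,0,1,0,-2.1,-6.6,0,1,0,-2.2,-7.7,0,1,0,-2.2,-7.7,0]
  newtons: 20

```text
t: 18.43
tcp_pos: [0.5292, 0.3811, 0.1882]
ee_rot: [-1.543, -0.357, 0.356]
wrist_force: [-0.7, 0.0, -0.8]
width: 0.0217
```

Run:
```python
from h import *
for n in("wrist","scene","side"):
    c=cam(n);cv2.imwrite(f"pics/w_{n}.png",c["f"][:,:,::-1])
im=cv2.imread("pics/w_scene.png")[200:380,150:330];cv2.imwrite("pics/w_scene2.png",cv2.resize(im,None,fx=3.3,fy=3.3,interpolation=cv2.INTER_CUBIC))
plan([]);print(env.read_state()["wrist_force"],env.read_state()["ft_torque"],env.read_state()["joints"])
```

```text
tilt err 0.0008657880418533881 yaw0 0.45770265578982944 p [0.5271 0.3839 0.1879] t 18.5833
[-0.4999  0.6336 -1.3251] [0.0148 0.0095 0.0148] [-0.0498  0.5929 -0.9508  1.4019  0.481   1.39   -0.5461]
```

View pics/w_scene2.png

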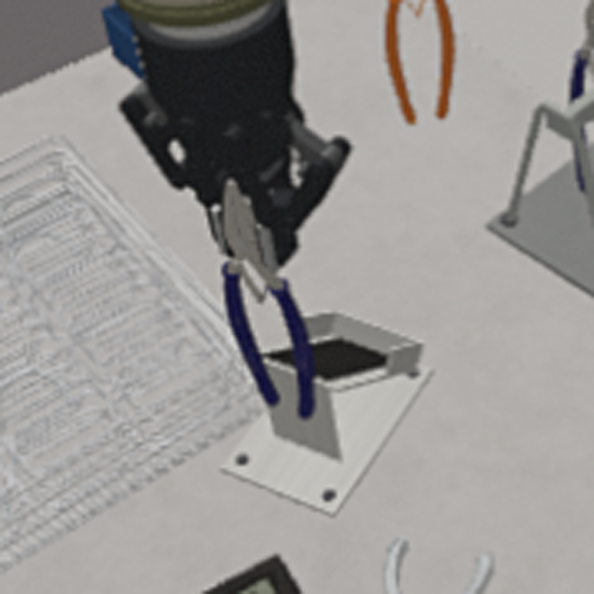

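View pics/w_wrist.png

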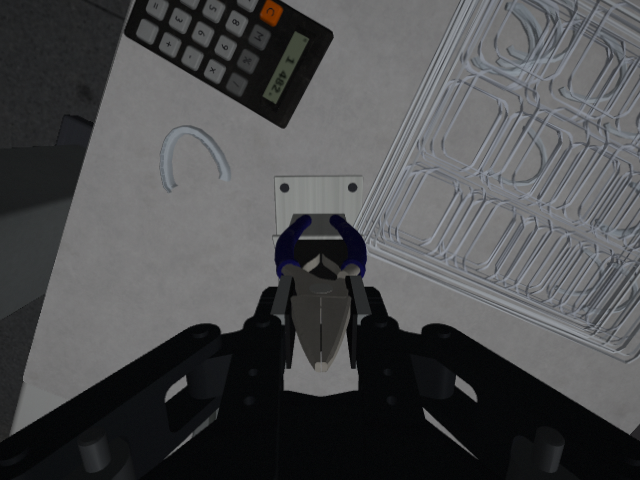

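```bash
cat >> h.py <<'E'
def inplane(c,p,q0,n):
    o,d=ray(c,p); return o+d*(np.dot(n,q0-o)/np.dot(n,d))
E
python3 - <<'E'
from h import *
from scipy.optimize import least_squares
c=cam("wrist");a=cam("scene");s=cam("side");st,R,p=tcp()
X=R[:,0];Y=R[:,2]
for n,cc,t,e in(("scene",a,(220.3,256),(237.9,323.6)),):
    T=inplane(cc,t,p,X);E=inplane(cc,e,p,X);d=E-T;print(n,T,E,np.linalg.norm(d),"tilt deg from straight down (+ = ends toward toolz)",np.degrees(np.arctan2(d@Y,-d[2])))
    print("tip rel tcp y,z",(T-p)@Y,T[2]-p[2])
# wrist fit: pivot at height h above tcp, angle
def P(h,g,L0=.0495,L1=.1465):
    dn=np.array([0,0,-1])*np.cos(g)+Y*np.sin(g); q=p+[0,0,h]
    return [q-L0*dn,q+L1*dn]
r=least_squares(lambda v:(proj(c,P(*v))-[(321,366),(320,222)]).ravel(),[.012,0]);print("wrist h,ang",r.x,np.degrees(r.x[1]),r.fun)
r=least_squares(lambda v:(proj(a,P(*v))-[(220.3,256),(237.9,323.6)]).ravel(),[.012,0]);print("scene h,ang",r.x,np.degrees(r.x[1]),r.fun)
E
```

```text
scene [0.5244 0.3892 0.2456] [0.5288 0.3801 0.0498] 0.19605596564032152 tilt deg from straight down (+ = ends toward toolz) -2.929708812622789
tip rel tcp y,z 0.005065773086220437 0.0575905860145601
wrist h,ang [ 0.0026 -0.0254] -1.4532844020481193 [-2.2779 -0.0187  0.1936 -0.0234]
scene h,ang [ 0.0064 -0.0454] -2.6007296858263826 [ 1.0831 -0.2676  0.5219 -0.0418]
```

View pics/w_side.png

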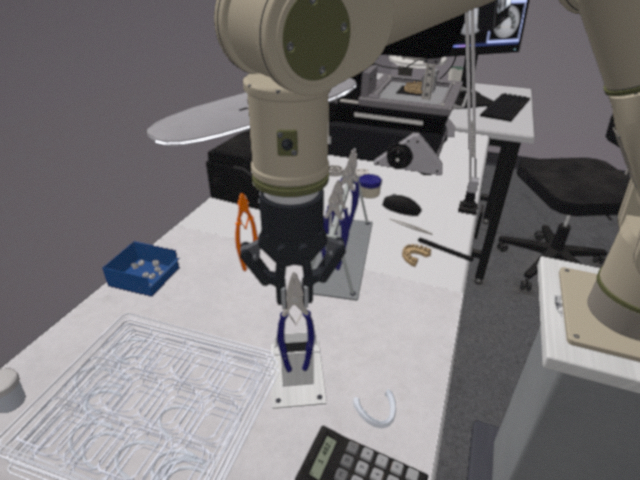

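Run:
```python
import cv2
im=cv2.imread("pics/a_scene.png")[60:150,210:450];cv2.imwrite("pics/x1.png",cv2.resize(im,None,fx=3.3,fy=3.3,interpolation=cv2.INTER_CUBIC))
im=cv2.imread("pics/a_side.png")[55:160,130:370];cv2.imwrite("pics/x2.png",cv2.resize(im,None,fx=3.3,fy=3.3,interpolation=cv2.INTER_CUBIC))
```

```text
(no output)
```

View pics/x1.png

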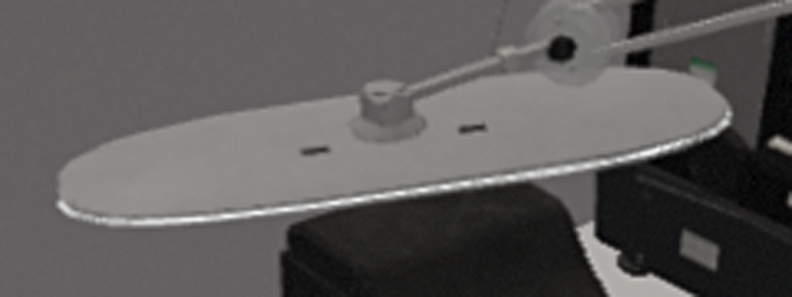

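View pics/x2.png

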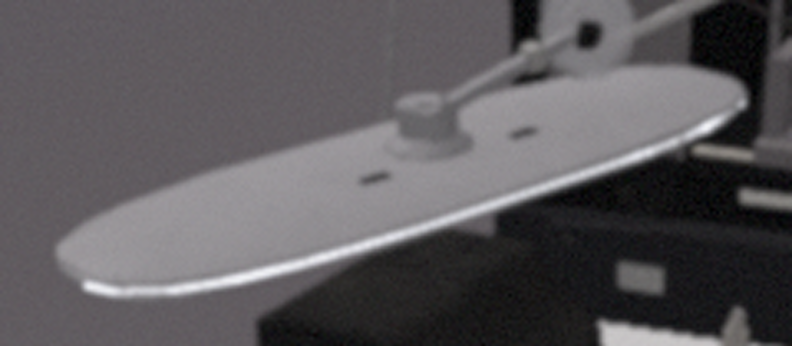

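Run:
```python
from h import *
a,b=cam("scene"),cam("side")
A=lambda u,v:(210+u/3.3,60+v/3.3); B=lambda u,v:(130+u/3.3,55+v/3.3)
for n,p,q in(("slot1",A(316,150),B(375,178)),("slot2",A(472,128),B(524,132)),("hub",A(388,128),B(430,142))): print(n,*tri([(a,p),(b,q)]))
def plane(c,p,q):
    o,d=ray(c,p);_,e=ray(c,q);n=np.cross(d,e);return o,n/np.linalg.norm(n)
def line(pa,pb,qa,qb):
    o1,n1=plane(a,pa,pb);o2,n2=plane(b,qa,qb)
    for p in (pa,pb): o,d=ray(a,p);s=np.dot(n2,o2-o)/np.dot(n2,d);print("  ",o+s*d)
print("near edge");line(A(250,212),A(560,180),B(330,255),B(600,175))
print("far edge");line(A(200,122),A(330,101),B(230,172),B(370,128))
```

```text
slot1 [ 0.8179 -0.0239  0.2975] [np.float64(0.1), np.float64(0.1)]
slot2 [ 0.7592 -0.1274  0.3058] [np.float64(0.1), np.float64(0.1)]
hub [ 0.8085 -0.0853  0.3029] [np.float64(2.0), np.float64(2.0)]
near edge
   [0.805  0.0475 0.2747]
   [ 0.6568 -0.1194  0.3035]
far edge
   [ 0.952  -0.0082  0.2801]
   [ 0.8887 -0.0921  0.295 ]
```

Call:
jog_arm:
  series: [1,0,0,0.3,0,1,0,-2,0.3,0,1,0,-5,0.3,0,1,0,-8,0.3,0.05,1,0,-11,0,0.1,1,0,-14,-1,0.15,1,0,-17,-2,0.2,1,0,-20,-3,0.25]
  newtons: 60

```text
t: 19.5
tcp_pos: [0.5399, 0.3574, 0.3899]
ee_rot: [-1.565, -0.162, 0.162]
wrist_force: [-0.2, -0.8, -1.0]
width: 0.0212
```

Run:
```python
from h import *
plan([((.56,.22,.40),.148)])
```

```text
tilt err 0.0002388668932831045 yaw0 0.20643114695759246 p [0.5399 0.3574 0.3899] t 19.5
0.5, -0.85, -1.01, -13.86, 0.058,
```

Call:
jog_arm:
  series: [1,-0.2,-0.3,-2.5,0.03,1,-0.4,-0.6,-5,0.058,1,-0.6,-1,-8,0.058,1,-0.8,-1,-10.5,0.058,1,-0.9,-1,-12.5,0.058,1,-0.9,-1,-13.8,0.058,1,-0.9,-1,-13.8,0.058,1,-0.9,-1,-13.8,0.058]

```text
t: 20.17
tcp_pos: [0.56, 0.2207, 0.3983]
ee_rot: [-1.567, -0.117, 0.117]
wrist_force: [-1.1, 1.4, -1.3]
width: 0.0212
```

Run:
```python
from h import *
for n in("wrist","scene","side"):
    c=cam(n);cv2.imwrite(f"pics/y_{n}.png",c["f"][:,:,::-1])
    np.savez(f"y_{n}.npz",**{k:c[k] for k in("K","d","R","t")})
plan([])
for q in ["rack_bar","hung_left_crotch","hung_right_crotch","hung_end_1_crotch","hung_end_2_crotch"]:
        print(q,[(np.round(x["centre"],1),round(x["score"],2)) for x in env.pinpoint("wrist",q)][:4])
im=cv2.imread("pics/y_scene.png")[140:320,230:430];cv2.imwrite("pics/y_scene2.png",cv2.resize(im,None,fx=3.3,fy=3.3,interpolation=cv2.INTER_CUBIC))
```

```text
tilt err 0.0006389049935930924 yaw0 0.1525649108026407 p [0.5593 0.2223 0.3982] t 20.3167
rack_bar [(array([316.7, 351. ]), 0.8), (array([321.1, 244. ]), 0.27)]
hung_left_crotch [(array([444.1, 275.8]), 0.71)]
hung_right_crotch [(array([312.6, 366.6]), 0.73)]
hung_end_1_crotch [(array([313.8, 394.3]), 0.58)]
hung_end_2_crotch [(array([313.3, 287.8]), 0.52)]
```

View pics/y_wrist.png

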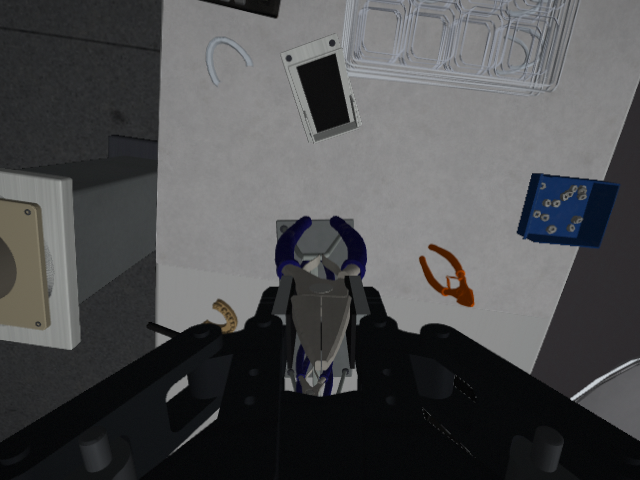

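View pics/y_scene2.png

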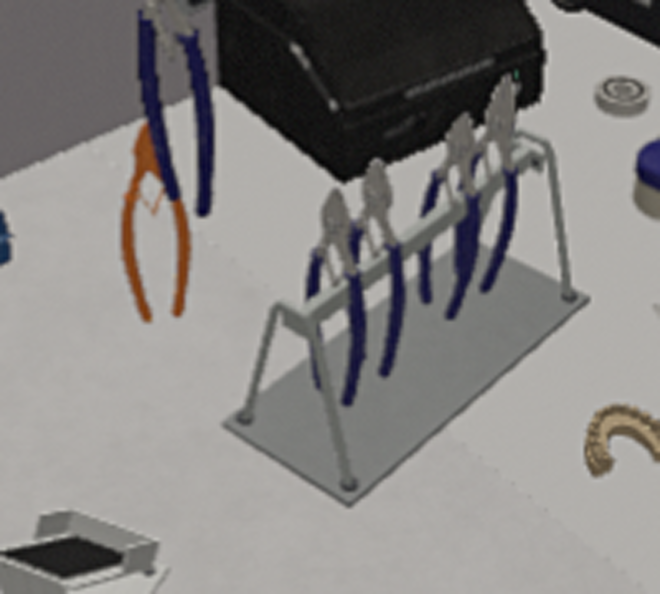

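Run:
```python
import cv2
im=cv2.imread("pics/e_wrist.png")[110:380,370:560];cv2.imwrite("pics/e_rack.png",cv2.resize(im,None,fx=3,fy=3,interpolation=cv2.INTER_CUBIC)[:800])
im=cv2.imread("pics/a_scene.png")[160:300,290:415];cv2.imwrite("pics/a_rack.png",cv2.resize(im,None,fx=4.2,fy=4.2,interpolation=cv2.INTER_CUBIC))
im=cv2.imread("pics/a_side.png")[140:305,290:385];cv2.imwrite("pics/a_rack2.png",cv2.resize(im,None,fx=4,fy=4,interpolation=cv2.INTER_CUBIC))
```

```text
(no output)
```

View pics/e_rack.png

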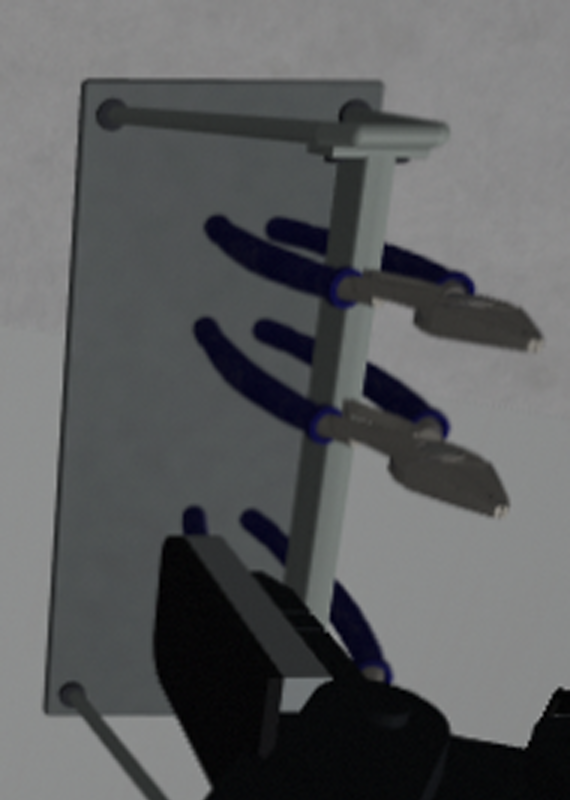

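View pics/a_rack.png

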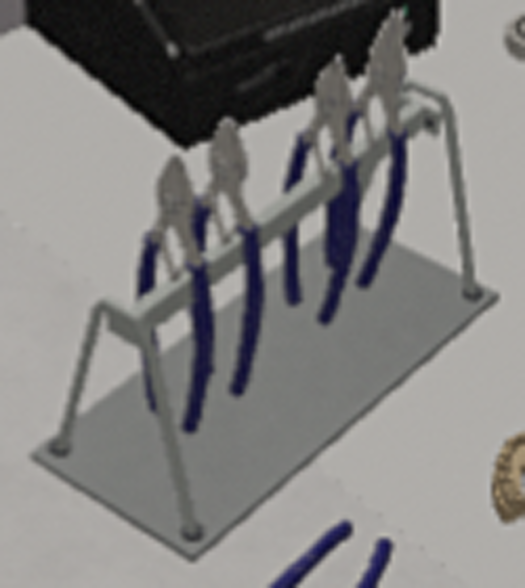

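View pics/a_rack2.png

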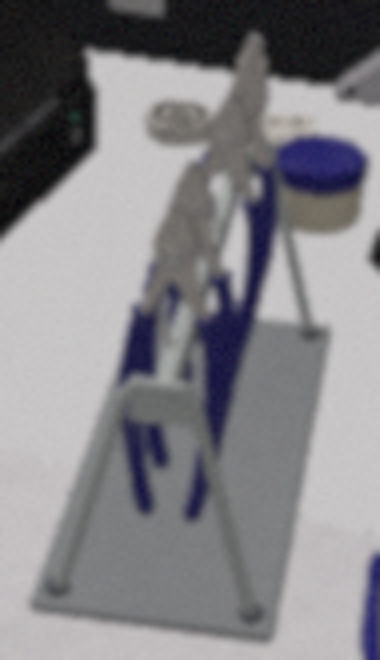

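Run:
```python
from h import *
e=dict(np.load("e.npz"));a=cam("scene");b=cam("side")
E=lambda u,v:(370+u/3,110+v/3);A=lambda u,v:(290+u/4.2,160+v/4.2);B=lambda u,v:(290+u/4,140+v/4)
TL,TR,BL=[atz(e,E(*p),.009) for p in((83,80),(383,83),(45,714))]
print("e corners",TL,TR,BL,np.linalg.norm(TR-TL),np.linalg.norm(TL-BL))
def yaw(v):return np.degrees(np.arctan2(v[1],v[0]))
print("yaw",yaw(TR-TL),yaw(TL-BL)-90,"centre",(TR+BL)/2)
b1,b2=atz(e,E(379,165),.135),atz(e,E(353,400),.135);print("bar top pts",b1,b2,yaw(b1-b2)-90)
# scene corners
c=[atz(a,A(*p),.009) for p in((32,457),(194,558),(497,296))];print("scene",c,yaw(c[0]-c[1]),yaw(c[1]-c[2])-90,"ctr",(c[0]+c[2])/2,np.linalg.norm(c[0]-c[1]),np.linalg.norm(c[1]-c[2]))
c2=[atz(b,B(*p),.009) for p in((33,605),(270,637),(328,330))];print("side",c2,"ctr",(c2[0]+c2[2])/2,yaw(c2[0]-c2[1]),yaw(c2[1]-c2[2])-90)
for n,p,z in(("t1",(178,158),.217),("t2",(229,118),.217),("t3",(336,58),.217),("t4",(397,12),.231)): print("scene tip",n,atz(a,A(*p),z))
for n,p,z in(("t1",(540,345),.217),("t2",(503,512),.217)): print("wrist tip",n,atz(e,E(*p),z))
```

```text
e corners [0.4989 0.1458 0.009 ] [0.6203 0.1651 0.009 ] [ 0.5475 -0.1474  0.009 ] 0.12286083690567196 0.29719247464429255
yaw 9.076688663516208 9.410880560101447 centre [0.5839 0.0089 0.009 ]
bar top pts [0.5636 0.1338 0.135 ] [0.5775 0.0622 0.135 ] 10.99192084718419
scene [array([0.6135, 0.1676, 0.009 ]), array([0.4956, 0.1464, 0.009 ]), array([ 0.5437, -0.1437,  0.009 ])] 10.2175209528636 9.413400051319343 ctr [0.5786 0.012  0.009 ] 0.11973837796357166 0.2940064686304507
side [array([0.6158, 0.1693, 0.009 ]), array([0.4972, 0.149 , 0.009 ]), array([ 0.5454, -0.1391,  0.009 ])] ctr [0.5806 0.0151 0.009 ] 9.732018902542947 9.496392844322173
scene tip t1 [0.5631 0.1035 0.217 ]
scene tip t2 [0.5734 0.0606 0.217 ]
scene tip t3 [ 0.5796 -0.0212  0.217 ]
scene tip t4 [ 0.5767 -0.0629  0.231 ]
wrist tip t1 [0.5703 0.1015 0.217 ]
wrist tip t2 [0.5759 0.0605 0.217 ]
```

Run:
```python
from h import *
plan([((.5806,.0197,.41),.166)])
```

```text
tilt err 4.3468403800719924e-05 yaw0 0.1504093338315016 p [0.5599 0.2208 0.3983] t 20.6667
0.5, -0.97, -1.17, -20.19, -0.016,
```

Call:
jog_arm:
  series: [1,0,-0.8,-2,-0.016,1,-0.2,-1.2,-5,-0.016,1,-0.4,-1.2,-8.5,-0.016,1,-0.6,-1.2,-12,-0.016,1,-0.8,-1.2,-15.5,-0.016,1,-0.9,-1.2,-18,-0.016,1,-1,-1.2,-20.2,-0.016,1,-1,-1.2,-20.2,-0.016]

```text
t: 21.33
tcp_pos: [0.5811, 0.0132, 0.4099]
ee_rot: [-1.569, -0.124, 0.125]
wrist_force: [-0.0, -0.5, -0.7]
width: 0.0211
```

Run:
```python
from h import *
for n in("wrist","scene","side"):
    c=cam(n);cv2.imwrite(f"pics/z_{n}.png",c["f"][:,:,::-1])
    np.savez(f"z_{n}.npz",**{k:c[k] for k in("K","d","R","t")})
plan([((.5806,.0197,.31),.166)])
im=cv2.imread("pics/z_scene.png")[100:300,280:430];cv2.imwrite("pics/z_scene2.png",cv2.resize(im,None,fx=3.,fy=3.,interpolation=cv2.INTER_CUBIC))
im=cv2.imread("pics/z_side.png")[60:310,270:420];cv2.imwrite("pics/z_side2.png",cv2.resize(im,None,fx=2.4,fy=2.4,interpolation=cv2.INTER_CUBIC))
```

```text
tilt err 0.0003948525360074062 yaw0 0.16628499978466624 p [0.5802 0.0199 0.4103] t 21.4833
0.5, 0.04, 10.03, -0.03, 0.000,
```

View pics/z_wrist.png

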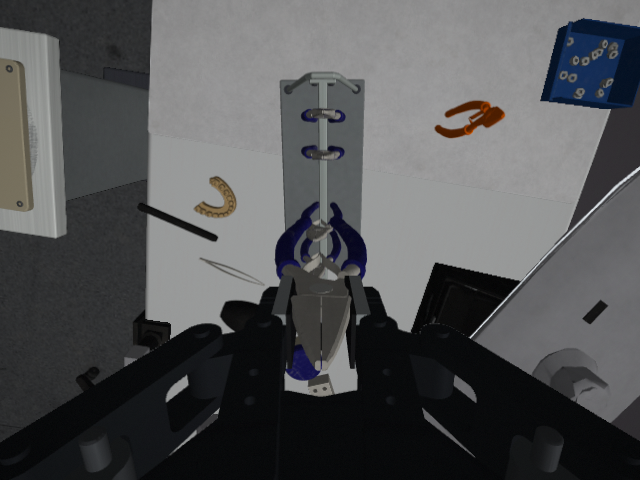

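View pics/z_scene2.png

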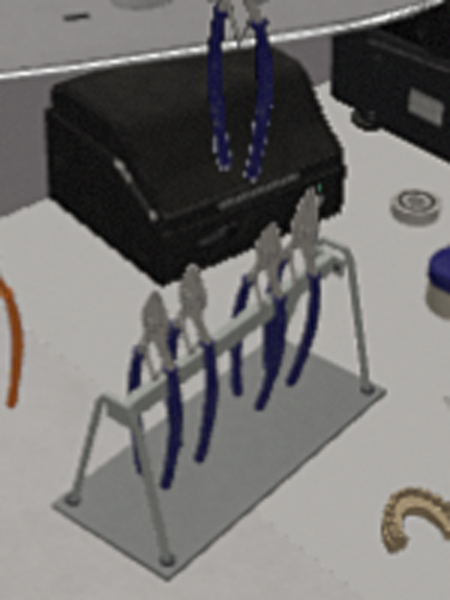

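View pics/z_side2.png

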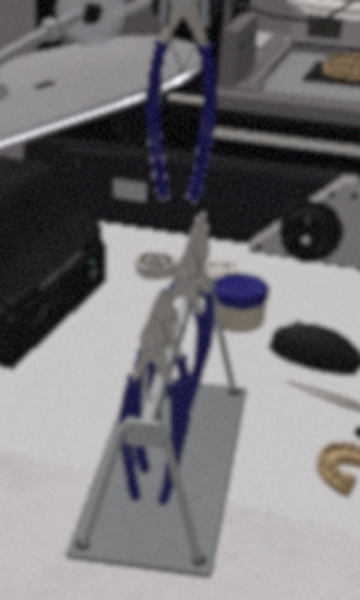

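Run:
```python
import cv2
im=cv2.imread("pics/z_wrist.png")[60:290,240:400];cv2.imwrite("pics/z_w2.png",cv2.resize(im,None,fx=3.5,fy=3.5,interpolation=cv2.INTER_CUBIC))
```

```text
(no output)
```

View pics/z_w2.png

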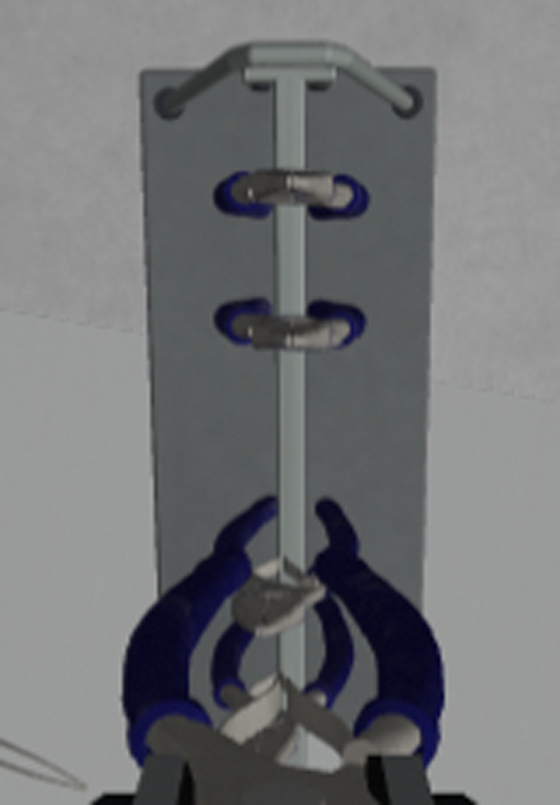

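Run:
```python
from h import *
w=dict(np.load("z_wrist.npz"));G=lambda u,v:(240+u/3.5,60+v/3.5)
st,R,p=tcp();print(p)
tl=lambda X:(R.T@(X-p))*1000
for n,q,z in(("bar130",(290.5,130),.135),("bar430",(291.5,430),.135),("t1",(292,187),.217),("t2",(292,325),.217),("t3",(276,597),.217),("t1n neck",(292,187),.17)):
    X=atz(w,G(*q),z);print(n,X,"tool mm",tl(X))
for z in(.255,.265,.275): 
    for q in ((279,508),(315,510)): X=atz(w,G(*q),z);print("end",z,tl(X))
```

```text
[0.5802 0.0199 0.4103]
bar130 [0.5665 0.1219 0.135 ] tool mm [  3.4131 275.3651 102.7485]
bar430 [0.5824 0.0255 0.135 ] tool mm [  3.0892 275.3267   5.0817]
t1 [0.5699 0.1005 0.217 ] tool mm [  3.2168 193.3566  81.178 ]
t2 [0.5756 0.0653 0.217 ] tool mm [  2.9834 193.3426  45.4885]
t3 [ 0.5833 -0.0115  0.217 ] tool mm [ -2.1508 193.3121 -31.4883]
t1n neck [0.5699 0.1028 0.17  ] tool mm [  3.5423 240.3575  83.4345]
end 0.255 [ -0.814  155.3256   2.752 ]
end 0.255 [  8.2377 155.3258   2.1629]
end 0.265 [ -0.7564 145.3264   4.8515]
end 0.265 [  7.9905 145.3266   4.2822]
end 0.275 [ -0.6987 135.3273   6.9509]
end 0.275 [  7.7433 135.3274   6.4015]
```

Run:
```python
from h import *
w=dict(np.load("z_wrist.npz"));st,R,p=tcp()
C=lambda q:((q-[240,60])*3.5).round(0)
u=np.array([np.cos(.166),np.sin(.166),0]);v=np.array([-u[1],u[0],0])
t3=np.array([.585,-.016,0])
for n,X in(("t3 end L",t3-u*.0125+[0,0,.034]),("t3 end R",t3+u*.0125+[0,0,.034]),("t3 wide L",t3-u*.022+[0,0,.10]),("t3 wide R",t3+u*.022+[0,0,.10]),("t3 tip",t3+[0,0,.217]),
 ("our end L",p-u*.0125+[0,0,-.14]),("our end R",p+u*.0125+[0,0,-.14]),("our wide L",p-u*.022+[0,0,-.07]),("our wide R",p+u*.022+[0,0,-.07])): print(n,C(proj(w,X)[0]))
```

```text
t3 end L [252. 492.]
t3 end R [309. 491.]
t3 wide L [223. 525.]
t3 wide R [338. 524.]
t3 tip [279. 613.]
our end L [230. 533.]
our end R [334. 532.]
our wide L [162. 619.]
our wide R [401. 617.]
```

Run:
```python
import cv2
im=cv2.imread("pics/z_wrist.png")[190:275,265:375];im=cv2.convertScaleAbs(im,alpha=1.8,beta=20);cv2.imwrite("pics/z_w3.png",cv2.resize(im,None,fx=7,fy=7,interpolation=cv2.INTER_CUBIC))
```

```text
(no output)
```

View pics/z_w3.png

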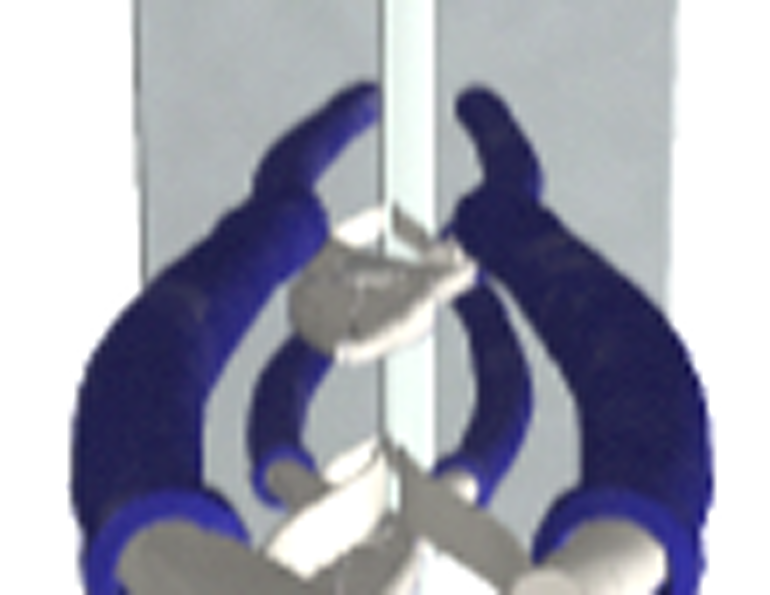

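Run:
```python
from h import *
w=dict(np.load("z_wrist.npz"));st,R,p=tcp();a=cam("scene");b=cam("side")
tl=lambda X:((R.T@(X-p))*1000).round(1)
print("t2",tl(atz(w,(240+292/3.5,60+335/3.5),.217)),"t3",tl(atz(w,(315,237.9),.217)))
# crotch pinpoint from first pics on bar line (intersect with vertical plane of the bar)
u=np.array([np.cos(.166),np.sin(.166),0]);q0=np.array([.5835,.0104,.135])
for n,cc,px in(("L scene",a,(342.6,217.1)),("R scene",a,(366,200.7)),("L side",b,(338.9,216.7)),("R side",b,(345.2,196.4))):
    X=atz(cc,px,.135);print(n,X,tl(X))
```

```text
t2 [  3.  193.3  42.8] t3 [ -6.2 193.3 -39.2]
L scene [0.5771 0.0604 0.135 ] [  3.7 275.3  40.4]
R scene [ 0.5895 -0.0243  0.135 ] [  1.9 275.3 -45.2]
L side [0.5696 0.0627 0.135 ] [ -3.3 275.3  43.9]
R side [ 0.5841 -0.0229  0.135 ] [ -3.3 275.3 -42.9]
```

Call:
jog_arm:
  series: [1,0.1,0.5,0,0,1,0.3,2,0,0,1,0.35,4,0,0,1,0.35,6,0,0,1,0.35,8,0,0,1,0.35,9.5,0,0,1,0.35,10.2,0,0,1,0.35,10.2,0,0]

```text
t: 22.25
tcp_pos: [0.5831, 0.0203, 0.3067]
ee_rot: [-1.567, -0.129, 0.133]
wrist_force: [0.1, -1.0, -0.9]
width: 0.021
```

Run:
```python
from h import *
for n in("wrist","scene","side"):
    c=cam(n);cv2.imwrite(f"pics/A_{n}.png",c["f"][:,:,::-1])
    np.savez(f"A_{n}.npz",**{k:c[k] for k in("K","d","R","t")})
plan([]);print(env.read_state()["wrist_force"])
im=cv2.imread("pics/A_scene.png")[100:300,280:430];cv2.imwrite("pics/A_scene2.png",cv2.resize(im,None,fx=3.,fy=3.,interpolation=cv2.INTER_CUBIC))
im=cv2.imread("pics/A_side.png")[60:310,270:420];cv2.imwrite("pics/A_side2.png",cv2.resize(im,None,fx=2.4,fy=2.4,interpolation=cv2.INTER_CUBIC))
im=cv2.imread("pics/A_wrist.png")[185:275,265:375];im=cv2.convertScaleAbs(im,alpha=1.8,beta=20);cv2.imwrite("pics/A_w3.png",cv2.resize(im,None,fx=6.5,fy=6.5,interpolation=cv2.INTER_CUBIC))
```

```text
tilt err 0.0014358389171781755 yaw0 0.16648690481059777 p [0.5841 0.0203 0.3094] t 22.4
[-0.2901  0.3678 -1.1671]
```

View pics/A_w3.png

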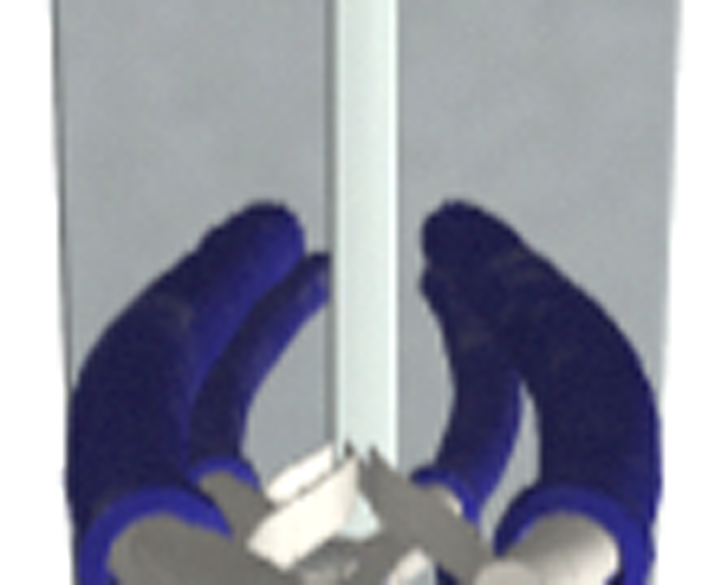

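View pics/A_scene2.png

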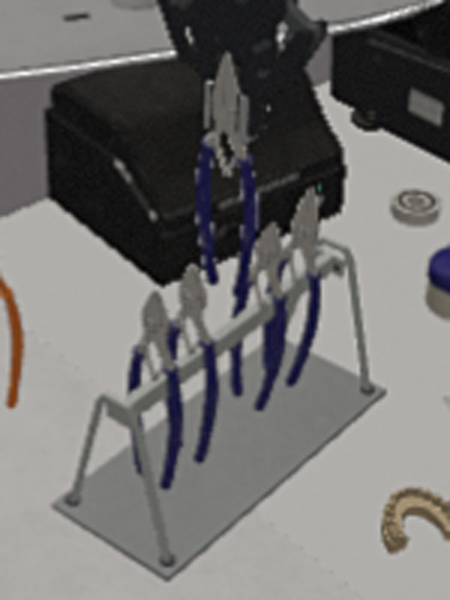

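View pics/A_side2.png

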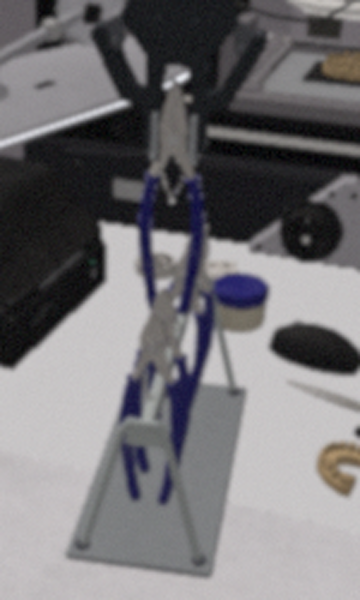

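Call:
jog_arm:
  series: [1,0,1,0,0,1,0,2.5,0,0,1,0,4.5,0,0,1,0,6.5,0,0,1,0,8.5,0,0,1,0,10.2,0,0,1,0,11,0,0,1,0,11,0,0]

```text
t: 23.07
tcp_pos: [0.583, 0.0197, 0.1966]
ee_rot: [-1.567, -0.129, 0.132]
wrist_force: [-0.6, 0.3, -1.2]
width: 0.0212
```

Run:
```python
from h import *
for n in("wrist","scene","side"):
    c=cam(n);cv2.imwrite(f"pics/B_{n}.png",c["f"][:,:,::-1])
    np.savez(f"B_{n}.npz",**{k:c[k] for k in("K","d","R","t")})
plan([]);print(env.read_state()["wrist_force"],env.read_state()["ft_torque"])
im=cv2.imread("pics/B_scene.png")[130:280,300:410];cv2.imwrite("pics/B_scene2.png",cv2.resize(im,None,fx=4.,fy=4.,interpolation=cv2.INTER_CUBIC))
im=cv2.imread("pics/B_side.png")[60:310,270:420];cv2.imwrite("pics/B_side2.png",cv2.resize(im,None,fx=2.4,fy=2.4,interpolation=cv2.INTER_CUBIC))
```

```text
tilt err 0.0017390672761800202 yaw0 0.166029535399914 p [0.5844 0.0201 0.1995] t 23.2167
[-0.3241  0.3862 -0.5397] [-0.0597 -0.0267  0.0095]
```

View pics/B_wrist.png

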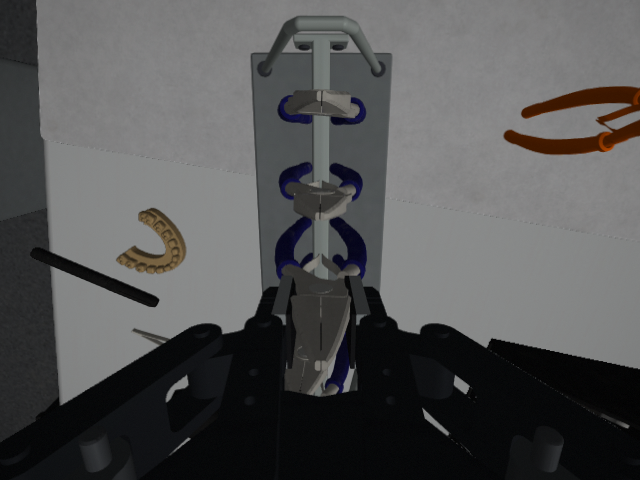

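View pics/B_scene2.png

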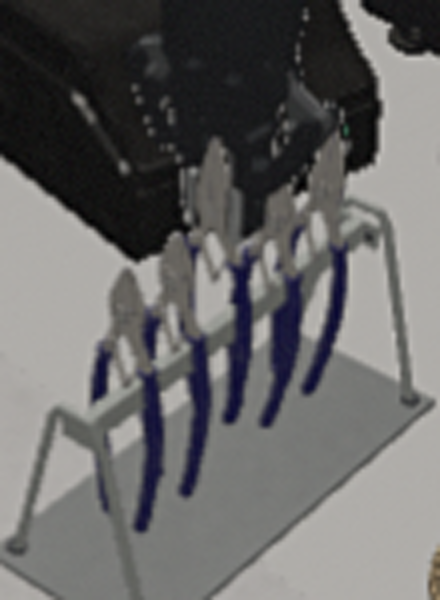

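View pics/B_side2.png

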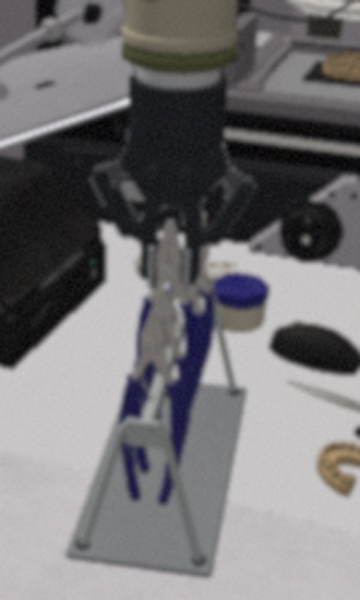

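Call:
jog_arm:
  series: [1,0,0.6,0,0,1,0,1.2,0,0,1,0,1.7,0,0,1,0,2,0,0,1,0,2,0,0]

```text
t: 23.63
tcp_pos: [0.5833, 0.0198, 0.1774]
ee_rot: [-1.567, -0.129, 0.131]
wrist_force: [-0.2, 1.0, -1.6]
width: 0.0213
```

Call:
jog_arm:
  series: [1,0,0.2,0,0,1,0,0.3,0,0,1,0,0.3,0,0]

```text
t: 23.88
tcp_pos: [0.5837, 0.0199, 0.1752]
ee_rot: [-1.567, -0.13, 0.13]
wrist_force: [0.3, 0.8, -1.1]
width: 0.0208
```

Run:
```python
from h import *
for n in("scene",):
    c=cam(n);cv2.imwrite(f"pics/C_{n}.png",c["f"][:,:,::-1])
plan([]);print(env.read_state()["wrist_force"],env.read_state()["ft_torque"])
im=cv2.imread("pics/C_scene.png")[130:280,300:410];cv2.imwrite("pics/C_scene2.png",cv2.resize(im,None,fx=5.,fy=5.,interpolation=cv2.INTER_CUBIC)[:600])
```

```text
tilt err 7.585520603273221e-05 yaw0 0.1660538515378118 p [0.5838 0.0199 0.1753] t 23.9333
[ 0.9682 -0.6032 -1.9017] [-0.0317 -0.0056  0.0581]
```

View pics/C_scene2.png

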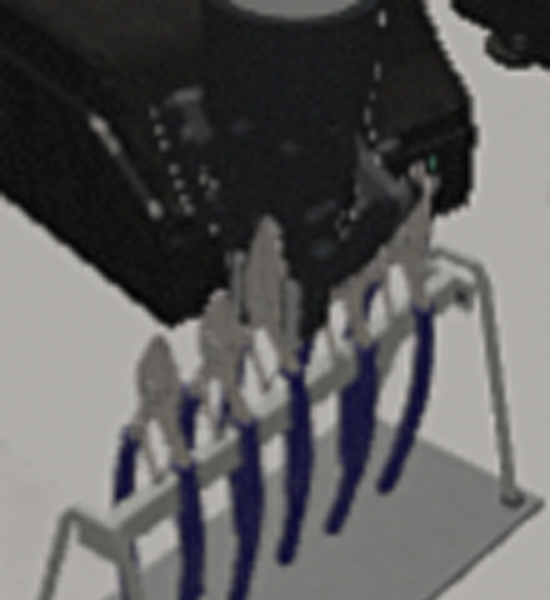

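Call:
jog_arm:
  series: [1,0,0.1,0,0,1,0,0.2,0,0,1,0,0.2,0,0]

```text
t: 24.18
tcp_pos: [0.5837, 0.0198, 0.1732]
ee_rot: [-1.567, -0.13, 0.13]
wrist_force: [-0.7, 0.3, -0.4]
width: 0.0214
```

Call:
jog_arm:
  series: [1,0,0.1,0,0,1,0,0.2,0,0,1,0,0.2,0,0]

```text
t: 24.43
tcp_pos: [0.5837, 0.0198, 0.1711]
ee_rot: [-1.567, -0.13, 0.131]
wrist_force: [-0.2, -0.1, -1.0]
width: 0.021
```

Call:
jog_arm:
  series: [1,0,0.1,0,0,1,0,0.2,0,0,1,0,0.2,0,0]

```text
t: 24.68
tcp_pos: [0.5837, 0.0198, 0.1691]
ee_rot: [-1.567, -0.13, 0.131]
wrist_force: [0.3, -0.1, -0.5]
width: 0.0212
```

Call:
jog_arm:
  series: [1,0,0.1,0,0,1,0,0.2,0,0,1,0,0.2,0,0]

```text
t: 24.93
tcp_pos: [0.5838, 0.0199, 0.1672]
ee_rot: [-1.567, -0.131, 0.13]
wrist_force: [0.4, -0.1, -0.4]
width: 0.0213
```

Call:
jog_arm:
  series: [1,0,0.1,0,0,1,0,0.2,0,0,1,0,0.2,0,0]

```text
t: 25.18
tcp_pos: [0.584, 0.02, 0.1667]
ee_rot: [-1.568, -0.131, 0.13]
wrist_force: [-4.0, -1.0, 10.8]
width: 0.021
```

Run:
```python
from h import *
for n in("scene","side","wrist"):
    c=cam(n);cv2.imwrite(f"pics/D_{n}.png",c["f"][:,:,::-1])
plan([]);print(env.read_state()["wrist_force"],env.read_state()["ft_torque"])
print(env.pinpoint("scene","pliers_crotch"))
im=cv2.imread("pics/D_scene.png")[170:270,300:410];cv2.imwrite("pics/D_scene2.png",cv2.resize(im,None,fx=6,fy=6,interpolation=cv2.INTER_CUBIC)[:600])
```

```text
tilt err 0.0010594297570669098 yaw0 0.16596055405274177 p [0.584  0.02   0.1668] t 25.3333
[-4.6239  0.312  11.6574] [-0.1433  1.2052  0.0368]
[{'centre': [350.3, 210.2], 'score': 0.96}]
```

View pics/D_scene2.png

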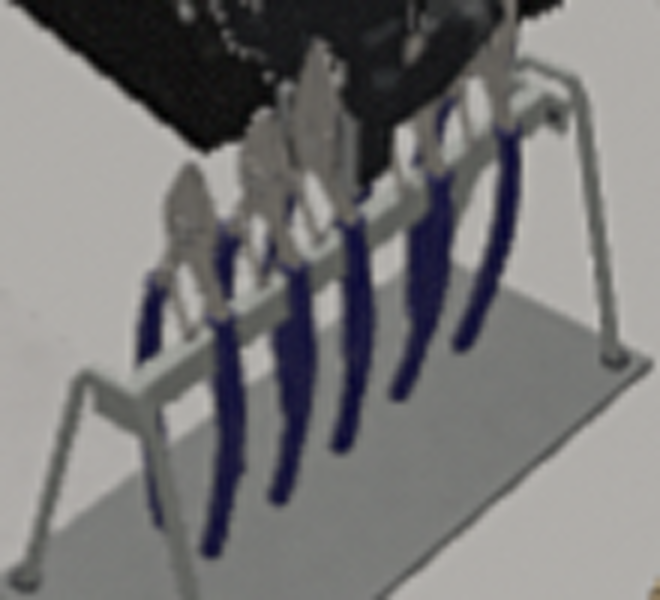

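View pics/D_wrist.png

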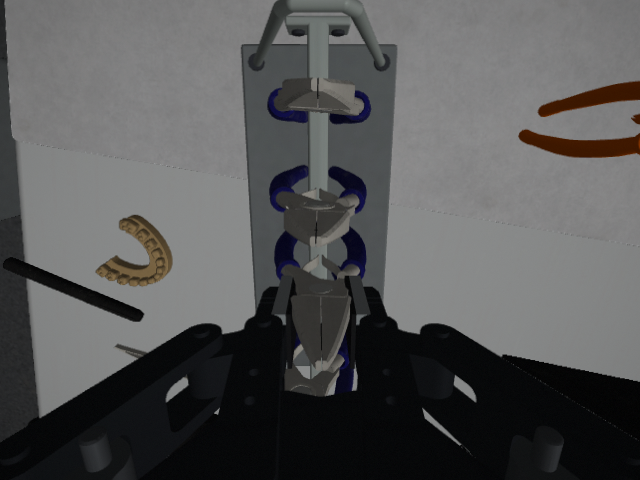

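Call:
jog_arm:
  series: [1,0,-0.1,0,0,1,0,-0.2,0,0,1,0,-0.2,0,0]
  newtons: 20

```text
t: 25.63
tcp_pos: [0.5838, 0.0198, 0.1673]
ee_rot: [-1.567, -0.131, 0.13]
wrist_force: [-0.7, -0.7, -1.3]
width: 0.0211
```

Run:
```python
from h import *
plan([]);print(env.read_state()["wrist_force"],env.read_state()["ft_torque"])
```

```text
tilt err 0.00020212573024520897 yaw0 0.1660187866293684 p [0.5838 0.0198 0.1673] t 25.6333
[-0.6953 -0.6986 -1.2833] [-0.0342 -0.0249  0.0118]
```

Call:
jog_arm:
  series: [0.3,0,0,0,0,0.2,0,0,0,0,0,0,0,0,0,-0.3,0,0,0,0,-0.3,0,0,0,0,-0.3,0,0,0,0]

```text
t: 26.13
tcp_pos: [0.5838, 0.0198, 0.1673]
ee_rot: [-1.567, -0.13, 0.13]
wrist_force: [-0.5, 0.3, 0.4]
width: 0.056
```

Run:
```python
from h import *
for n in("scene","side","wrist"):
    c=cam(n);cv2.imwrite(f"pics/E_{n}.png",c["f"][:,:,::-1])
plan([]);print(env.read_state()["wrist_force"],env.read_state()["width"])
print(env.pinpoint("scene","pliers_crotch"))
im=cv2.imread("pics/E_scene.png")[170:270,300:410];cv2.imwrite("pics/E_scene2.png",cv2.resize(im,None,fx=6,fy=6,interpolation=cv2.INTER_CUBIC)[:600])
```

```text
tilt err 7.170908448200786e-05 yaw0 0.16602149106268313 p [0.5837 0.0199 0.1673] t 26.2833
[-0.0219 -0.4659 -0.4665] 0.05567249264554778
[{'centre': [348.5, 211.5], 'score': 0.94}]
```

View pics/E_scene2.png

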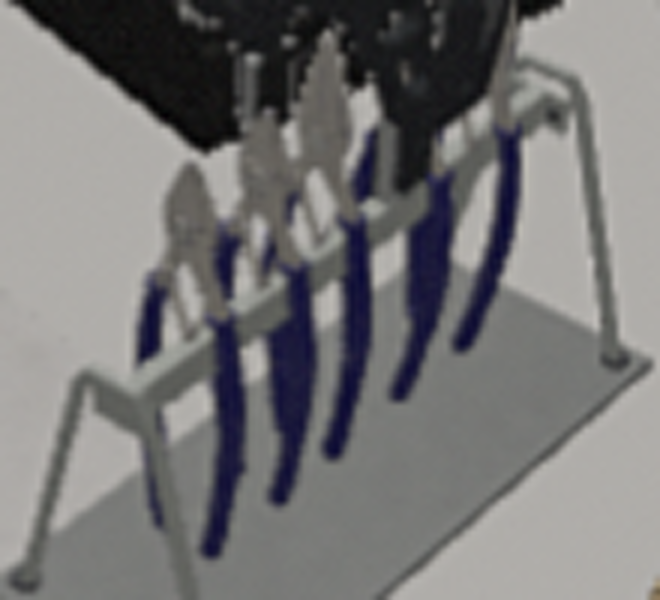

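View pics/E_wrist.png

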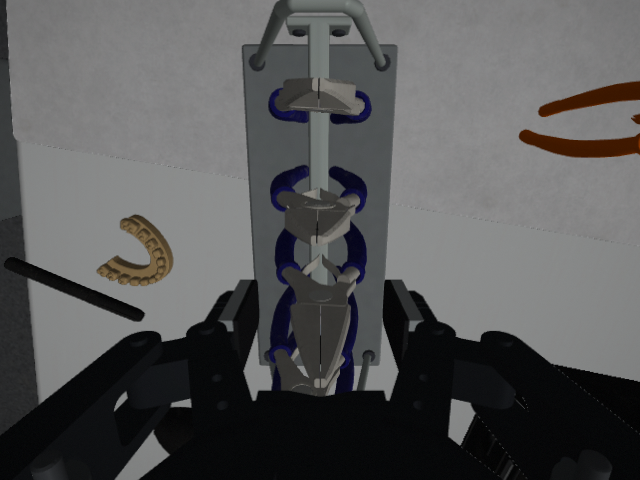

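Call:
jog_arm:
  series: [-0.3,0,-0.8,0,0,-0.3,0,-2,0,0,-0.3,0,-4,0,0,-0.3,0,-6.5,0,0,-0.3,0,-9,0,0,-0.3,0,-12,0,0,-0.3,0,-15,0,0,-0.3,0,-16,0,0]

```text
t: 27.0
tcp_pos: [0.5847, 0.0206, 0.3332]
ee_rot: [-1.567, -0.136, 0.126]
wrist_force: [0.9, 0.2, 0.7]
width: 0.0555
```

Run:
```python
from h import *
for n in("scene","side","wrist"):
    c=cam(n);cv2.imwrite(f"pics/F_{n}.png",c["f"][:,:,::-1])
plan([]);a=cam("scene");b=cam("side")
Q={}
for n in("scene","side"):
  for q in("pliers_crotch","hung_left_crotch","hung_right_crotch"):
    r=[(np.round(x["centre"],1),round(x["score"],2)) for x in env.pinpoint(n,q)][:3];print(n,q,r);Q[n,q]=r
im=cv2.imread("pics/F_scene.png")[140:290,300:410];cv2.imwrite("pics/F_scene2.png",cv2.resize(im,None,fx=4,fy=4,interpolation=cv2.INTER_CUBIC)[:600])
im=cv2.imread("pics/F_side.png")[130:310,280:400];cv2.imwrite("pics/F_side2.png",cv2.resize(im,None,fx=3.3,fy=3.3,interpolation=cv2.INTER_CUBIC)[:600])
```

```text
tilt err 0.002103932525281793 yaw0 0.16616524242513733 p [0.584  0.0201 0.3285] t 27.15
scene pliers_crotch [(array([352.3, 209.9]), 0.6)]
scene hung_left_crotch [(array([343.1, 218.6]), 0.84)]
scene hung_right_crotch [(array([369. , 201.3]), 0.78)]
side pliers_crotch [(array([339.9, 207.8]), 0.7), (array([301.1, 349.1]), 0.63)]
side hung_left_crotch [(array([246.6, 225.7]), 0.98), (array([339.8, 216.4]), 0.74)]
side hung_right_crotch [(array([341.5, 198.1]), 0.79)]
```

View pics/F_scene2.png

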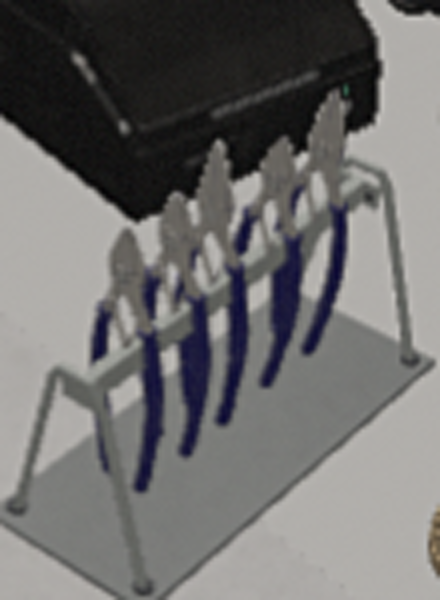

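View pics/F_side2.png

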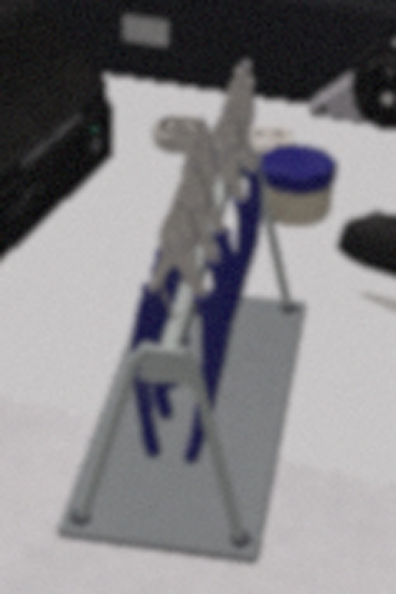

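View pics/F_wrist.png

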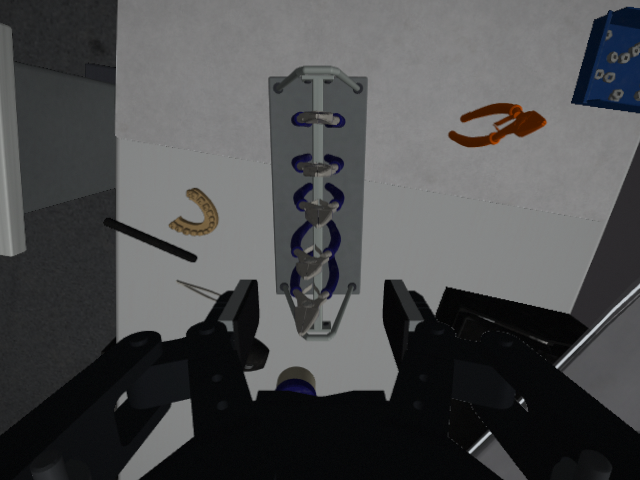

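Run:
```python
from h import *
a=cam("scene");b=cam("side")
for n,(p,q) in dict(left=((343.1,218.6),(339.8,216.4)),ours=((352.3,209.9),(339.9,207.8)),right=((369,201.3),(341.5,198.1))).items(): print(n,atz(a,p,.135),atz(b,q,.135),*tri([(a,p),(b,q)]))
print(proj(a,[[.5805,.02,.135]]),proj(b,[[.5805,.02,.135]]))
st=env.read_state();print(st["t"],st["qvel"].round(3))
print(env.job_done())
```

```text
left [0.5722 0.0632 0.135 ] [0.5683 0.0609 0.135 ] [0.5662 0.0685 0.1405] [np.float64(0.7), np.float64(0.7)]
ours [0.5833 0.0252 0.135 ] [0.5791 0.0281 0.135 ] [0.5797 0.0283 0.1366] [np.float64(1.5), np.float64(1.5)]
right [ 0.5832 -0.0281  0.135 ] [ 0.5892 -0.0127  0.135 ] [ 0.5996 -0.0452  0.1169] [np.float64(0.7), np.float64(0.7)]
[[354.7698 209.5902]] [[340.5061 205.8606]]
27.55 [ 0.001 -0.004 -0.001 -0.003 -0.    -0.001  0.004]
the job is handed in; nothing more can be done
None
```

The needle-nose pliers are back on the rack, hanging astride the bar, jaws up, between the two middle cutters. I handed the job in at 27.6 s of the 64 s allowed.

**What I did**
- I picked the pliers off the mat by the handles and tilted them on the top edge of the slope. I let go a little above it, and they slid down to the lip.
- I took them again by the head, but they did not swing down on their own. An attempt to stand them up against the cradle's lip failed, because the handle ends slid over it.
- Pushing the handle ends against the cradle's vertical back sheet then turned them upright, to within about 3°.
- I lined the handles up with the bar in the wrist picture and lowered them until the crotch touched. After that I backed off slightly, let go and withdrew straight up.

**Last checks**
- **Hanging pliers:** the final pictures show five tools evenly spaced with gaps between them, and ours stands upright third in the row. The camera fix put the crotch at a height of about 0.137 m, against a bar top of 0.135 m.
- **Distances:** measured at bar height, the gaps to the left and right cutters were about 40 and 53 mm in the scene camera, and about 35 and 42 mm in the side camera. The two views disagree on the right-hand cutter; triangulating both put it about 76 mm away at an impossible height, so I discarded that value. I relied on the even spacing in the wrist picture.
- **Disagreement in seating height:** contact came with the TCP about 6 mm lower than my camera estimate. I treated this as calibration and measurement error.
- **Forces:** while lowering into the cradle, the wrist force rose briefly to 37 N because the fingertips pressed on the slope. I felt no other contact near the limits.
- **Not checked:** I did not re-measure the arch model, the aligner or the hanging tools. In the pictures they stay where they were.

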